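Unload the soil-section bonding press

ROBOT

A 6-joint arm with a two-finger parallel gripper is mounted at the origin on a cart in front of the work surface, level with it; the furniture and walls round the work are solid. World frame = base frame: x ahead of the robot, y to its left, z up, the work surface at z = 0. Lengths are in mm, angles in rad, forces in N, time in s.
With the tool pointing down it reaches from about 300 to 775 mm from the base axis. Payload 14.6 kg.
Tool frame: the origin (TCP) lies at the very end of the fingers, on their centre line; the grasp point (between the pads) lies 19 mm behind it; z points along the fingers, y is the direction in which the jaws open and shut (so a half turn about z gives the same grasp; the last joint's range is limited). The gripper opens to 94 mm and grips with 3 to 60 N. Pads are 16 mm wide; open, the fingers measure 119 mm over their backs; the gripper's body (75 mm by 177 mm) begins 78 mm behind the grasp point.
Start: joints at [1.037, 0.3, 1.521, -0, 1.321, -0.067], TCP at [247.513, 491.148, 205.446] pointing down, gripper open.
Joint ranges: [-3.03, 3.03], [-0.79, 2.21], [0.23, 2.52], [-1.04, 4.18], [0, 3.07], [-2.55, 2.55]. Speed limits (rad/s): [2.22, 2.22, 2.57, 3.14, 3.14, 3.14].

INTERFACE

Orientations are given as [roll, pitch, yaw] about the fixed x, y, z axes, in that order (R = Rz(yaw) Ry(pitch) Rx(roll)).
In Python, from cell import manip gives the robot as it stands.
- The arm moves only by the shell command python3 -m pendant 'ROWS' [FORCE]. ROWS is JSON, a list of rows, each an object with "claw": the finger opening in m, from 0 to 0.094; "delta_pos": the shift along the tool's x, y, z in m, a list of three; "rotation": the turn, a rotation vector about the tool's x, y, z in rad, a list of three. A call has 1 to 10 rows; each row is the pose to reach, as a shift and turn from the pose measured when the call began, along the tool's axes at that moment; what a row does not reach only later rows make up. A row lasts 1/8 s, in which the tool goes at most 62.5 mm and 10.7 degrees, less where a joint would pass 70% of its speed; a pose out of reach is approached as far as the arm can. A call with a gripper value outside its range is refused whole. The fingers move at their own pace and stop on an object; FORCE is the grip in N (left out, the last holds). Time passes only in rows, so rows that repeat a pose let the fingers close. It gives the time, the measured TCP pose, the force and the opening at its end, in the units of the state.
- manip.read_state(): the state, without advancing time (a new reading comes with each control period).
- manip.camera(name): name is "scene" or "top" or "wrist"; returns the picture (420x560x3 uint8, red, green, blue); there is no depth.
- manip.camera_model(name): a dict with "fx", "fy", "cx", "cy" (pixels), "distortion" ([k1, k2, p1, p2, k3] as OpenCV has them; the pictures are not rectified), "cam_to_world" (4x4, takes a point from camera to world coordinates); the wrist camera has in their place "T_tool_cam" (4x4, takes a point from camera to tool coordinates, whose origin is the TCP and whose axes are the flange's). Camera axes: x right, y up, looking along -z (the intrinsics and any distortion apply to the point x, -y, -z); pixel columns grow to the right and rows downward; lengths in mm; the calibration is good to about 2 mm. A picture is of the moment at which its call begins: read the wrist's pose just before it. camera_model takes no time and is no camera call.
- manip.sign_off(): hands the job in, once; it reports no verdict.
The state is a dict: "clock": time; "joints": joint angles; "qd": joint speeds; "effort": joint torques, N m; "eef_pos": TCP position; "eef_rot": TCP orientation; "wrist_force": force on the tool from outside, world axes, zero at the start; "moment": the same for the moment, N m; "finger_gap": finger opening in mm.
Only numpy, scipy, OpenCV 4.12 (cv2) and the standard library are available. Lean on these libraries where they do the work, as an engineer would, in place of code of your own. Each camera call takes 0.05 s, during which the arm holds its last target.

TASK

The glue on the soil sections has cured: unscrew the black hand knob of the bonding press, swing its clamp bar up, slide every carrier out from under the back lip and lay it flat in the white tray, soil side up and none on top of another. Nothing shows which way the knob loosens (some of these presses have left-hand screws), so try it gently both ways first. Then shut the empty press: lower the bar right down and turn the knob back until it is tight again; leave the other things on the bench where they are.

Things in the scene. Friction and masses are not known exactly. Their poses are not given: they have to be found in the camera images.
- press: bonding press, grey base 170 x 277 x 12 mm, fixed to the bench. Origin: on the bench under the clamp bar; local x points to its back (away from the robot at yaw 0), y left, z up. Carriers lie at local y = +104, +38, -28 mm, long side along local x, centre at x = -1 to 3 mm. Screw block 56 x 54 mm, top at z = 40 mm, at local (0, -110) mm; the screw under the knob is 42 mm thick, 30 mm long.
- press_bed (a point): top of the middle station's dark steel tongue, local (0, 38, 24) mm of the press. Each carrier lies on such a tongue: 22 mm wide, local x = -52 to +44 mm, 24 mm above the bench, 12 mm above the base beside it; so fingers can pass down beside a carrier.
- press_lip (a point): front lower edge of the fixed lip over the carriers' tails, local (18, 38, 34) mm of the press. The lip reaches from local x = 18 to 48 mm, underside 34, top 40 mm above the bench; below it guides leave 1.5 mm play on each side of a carrier, and a back stop stands at x = 38 mm. A carrier must be slid forward (local -x) by 20 mm or more before it can be lifted.
- press_hinge (a point): point on the clamp bar's hinge pin, at local (75, 0, 48) mm of the press; the pin runs along local y
- clamp_bar (a joint): angle of the clamp bar in rad: 0 = down on the carriers, grows as its front swings up and back to a stop at 1.95. Bar 262 mm long along local y, 28 x 12 mm in section, its middle line 75 mm from the hinge pin; closed, its top is 54 mm above the bench. About 0.5 kg; 5 N at the knob lifts it. Past about 1.55 it falls back and stays open, short of that it falls shut.
- clamp_knob (a joint): turn of the knob in rad, from above with the bar down, positive = anticlockwise; about 0 when tight. The hand of the thread differs from run to run: it unscrews to +2.6 or to -2.6 (stops); the wrong way it stops within 0.15. Past 2.28 off tight the screw is out and the bar free; before, the bar is locked down. Takes 0.12 N m, stays as left, captive in the bar. Screw in only with the bar down.
- knob_grip (a point): middle of the black knurled hand knob, a cylinder 39 mm across and 23 mm high, at the right end of the clamp bar; z: its axis, away from the bar's top. Bar down: 76 mm above the bench at local (0, -110) mm of the press, bar top 22 mm below; it does not rise as it turns. Pinch it across any diameter; pinched along local y it pivots in the fingers, so the bar can be swung by it.
- carrier_0: soil-section carrier: aluminium plate 62 x 36 x 8 mm with a brown soil slab 26 x 28 x 6 mm on top, 70 g. Origin: centre of the underside; x along the 62 mm side, z up out of the slab. Two or three carriers are there, the others absent. Pinch it across the 36 mm side.
- carrier_1: soil-section carrier, like carrier_0
- carrier_2: soil-section carrier, like carrier_0
- tray: loose white tray with a grey liner, 112 (x) x 240 (y) x 18 mm, walls 4 mm, inner floor 4 mm above the bench; origin: centre of the underside. It lies on the bench left or right of the press. Three carriers fit in it end to end along its y.
- stopwatch: black stopwatch 97 x 91 x 18 mm lying on the other side of the press from the tray: leave it; origin: centre of the underside
- spatula: spatula, 187 mm long, 13 mm high, in front of the press: leave it; origin: centre of the underside
Things that resemble listed ones, but are neither listed nor needed, are in the scene too. Leave any green look-alike of the carrier_1 alone.

How it is judged (in metres and radians):
On the way, in this order (a step that is already met when the one before it is completed fails the run):
1. the knob is unscrewed (2.3 rad or more off tight) ((value of joint clamp_knob above 2.3 rad or value of joint clamp_knob below -2.3 rad)), for 0.1 s.
2. the clamp bar is swung up (past 1.3 rad) (value of joint clamp_bar above 1.3 rad), for 0.2 s.
3. every carrier lies flat in the tray, soil side up (x of carrier_0 in the frame of tray between -0.052 and 0.052 m and y of carrier_0 in the frame of tray between -0.116 and 0.116 m and z of carrier_0 in the frame of tray between 0 and 0.009 m and angle between each of carrier_0, carrier_1, carrier_2's own z axis and vertical below 0.15 rad and x of carrier_1 in the frame of tray between -0.052 and 0.052 m and y of carrier_1 in the frame of tray between -0.116 and 0.116 m and z of carrier_1 in the frame of tray between 0 and 0.009 m and x of carrier_2 in the frame of tray between -0.052 and 0.052 m and y of carrier_2 in the frame of tray between -0.116 and 0.116 m and z of carrier_2 in the frame of tray between 0 and 0.009 m), for 0.2 s.
At the end, for the whole second after the job is handed in: Every carrier that is there lies in the tray: its centre over the tray's floor, flat on it (within 5 mm of the floor's height and 0.15 rad), soil side up, at rest; the clamp bar is down (under 0.06 rad) and the knob is tight again (within 0.3 rad of its starting stop) (all of step 3 and linear speed of each of carrier_0, carrier_1, carrier_2 below 0.02 m/s and angle between tray's own z axis and vertical below 0.1 rad and value of joint clamp_bar below 0.06 rad and value of joint clamp_knob between -0.3 and 0.3 rad); the robot touches nothing.
It fails at once if the stopwatch or the spatula is moved more than 4 cm (distance of any of stopwatch, spatula from where it was at the start of the episode above 0.04 m).
Of carrier_0, carrier_1, carrier_2 only 2 to 3 are there at a start; the rules pass over those that are not, and their reading is None.
At some moment in a run one of tray may be knocked a few centimetres aside while the robot is not near it.
Once in a run the grip may slacken for a moment while it holds something.
It also fails if it takes over 210 s, if anything falls off the work surface, if the arm or the gripper's body presses on something with over 40 N, if the wrist force passes 120 N, or if a joint passes its speed limit or range.

## Working session

There is one attempt and no reset: what is moved stays moved. The work goes in short steps, Python scripts to look and compute and a shell command to move; the robot and the scene stay as the last step left them, time stands still between calls to the robot, and variables do not carry over. Pictures are saved under pics/ and viewed, and the job is handed in when it is done.

```bash
mkdir -p pics; ls
python3 - <<'E'
from cell import manip
import cv2,json
print(manip.read_state())
for n in ["scene","top","wrist"]:
    m=manip.camera_model(n); print(n,{k:(v if not hasattr(v,'tolist') else v.tolist()) for k,v in m.items()})
    cv2.imwrite(f"pics/{n}0.png",cv2.cvtColor(manip.camera(n),cv2.COLOR_RGB2BGR))
E
```

```text
pics
{'clock': 0.0, 'joints': array([ 1.03738835e+00,  3.00508440e-01,  1.52156392e+00,  3.68310502e-05,
        1.32070922e+00, -6.66051646e-02]), 'qd': array([ 5.87597259e-04, -1.15451250e-03,  6.11091364e-04, -7.37547518e-05,
        5.45433172e-05,  1.96383012e-04]), 'effort': array([-7.84472359e-04, -5.31798577e+01, -3.52748358e+01,  7.08164927e-02,
        2.42700346e-02, -8.12656140e-05]), 'eef_pos': array([247.38323321, 490.93518154, 204.87311172]), 'eef_rot': array([-3.14040874e+00, -1.14725396e-04,  2.67478063e+00]), 'wrist_force': array([ 0.33072969, -0.8191361 ,  1.07309033]), 'moment': array([ 0.03993449, -0.05947629,  0.00685991]), 'finger_gap': 93.75662939285473}
scene {'fx': 400.7807922076468, 'fy': 400.7807922076468, 'cx': 272.32761868704785, 'cy': 215.15238091085257, 'distortion': [-0.08146535611808545, 0.0, 0.0, 0.0, 0.0], 'cam_to_world': [[0.6927341997211838, 0.4018525912843192, -0.5988604373430667, -197.25278381599765], [-0.7211927020187144, 0.3852532339375587, -0.5757265256140266, -658.7111049270444], [-0.0006442760254374113, 0.8307192309190456, 0.55669124682329
[... 275 characters left out ...]
156762802187, 406.8222988717214], [-0.9997748184734259, 0.0033914516145577877, -0.020947801850664846, -43.79957219087814], [-0.02064560105544531, 0.07277797444044033, 0.9971344571287296, 1248.9215353425593], [0.0, 0.0, 0.0, 1.0]]}
wrist {'fx': 302.09141874022185, 'fy': 302.09141874022185, 'cx': 280.5387251018675, 'cy': 209.91287916940885, 'distortion': [0.005551317294828696, 0.0, 0.0, 0.0, 0.0], 'T_tool_cam': [[0.001127351657191497, 0.9577498245015947, 0.28760042201882163, 84.33354342156532], [0.9999992059469492, -0.0009177472914548252, -0.0008636234013254122, -0.6820218744656437], [-0.0005631906527257606, 0.28760116725610185, -0.9577500986213552, -178.81677250566037], [0.0, 0.0, 0.0, 1.0]]}
```

View pics/top0.png

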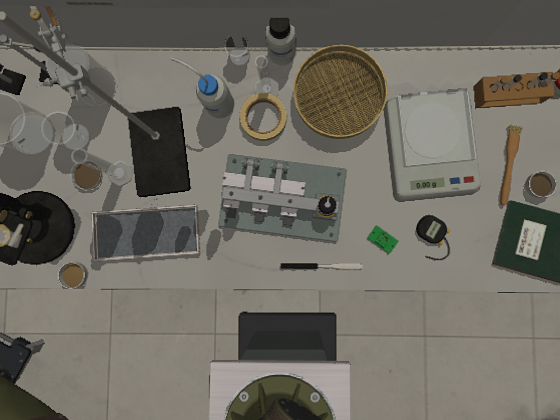

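View pics/scene0.png

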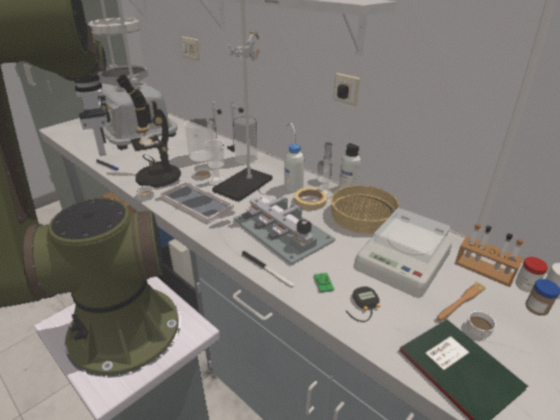

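View pics/wrist0.png

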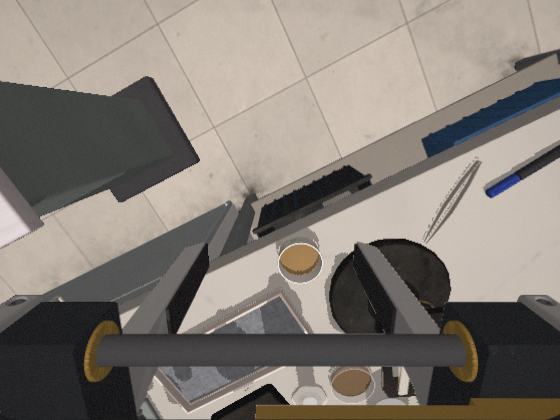

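The top view shows the tray left of the press (~145,233), the press at ~(283,198) with the knob at (326,205), the green decoy at (382,239), the stopwatch at (433,230) and the spatula at (320,266). Next I'll zoom in and write helpers.

```bash
cat > h.py <<'E'
import numpy as np, cv2
from cell import manip
from scipy.spatial.transform import Rotation as R
def cam(n,save=None):
    if n=="wrist":
        s=manip.read_state()
        T=np.eye(4);T[:3,:3]=R.from_euler('xyz',s['eef_rot']).as_matrix();T[:3,3]=s['eef_pos']
    im=cv2.cvtColor(manip.camera(n),cv2.COLOR_RGB2BGR)
    m=manip.camera_model(n)
    M=(T@np.array(m["T_tool_cam"])) if n=="wrist" else np.array(m["cam_to_world"])
    if save: cv2.imwrite("pics/"+save,im)
    K=np.array([[m['fx'],0,m['cx']],[0,m['fy'],m['cy']],[0,0,1]])
    return im,K,np.array(m['distortion']),M
def model(n,state=None):
    m=manip.camera_model(n)
    if n=="wrist":
        s=manip.read_state()
        T=np.eye(4);T[:3,:3]=R.from_euler('xyz',s['eef_rot']).as_matrix();T[:3,3]=s['eef_pos']
        M=T@np.array(m["T_tool_cam"])
    else: M=np.array(m["cam_to_world"])
    return np.array([[m['fx'],0,m['cx']],[0,m['fy'],m['cy']],[0,0,1]]),np.array(m['distortion']),M
F=np.diag([1.,-1,-1])
def unproj(px,z,K,d,M):
    px=np.atleast_2d(np.array(px,float)); z=np.broadcast_to(z,len(px))
    u=cv2.undistortPoints(px[:,None],K,d)[:,0]
    r=(np.c_[u,np.ones(len(u))]@F)@M[:3,:3].T
    o=M[:3,3]
    return o+r*((z-o[2])/r[:,2])[:,None]
def proj(P,K,d,M):
    P=np.atleast_2d(np.array(P,float))
    Rc=F@M[:3,:3].T; t=-Rc@M[:3,3]
    return cv2.projectPoints(P,cv2.Rodrigues(Rc)[0],t,K,d)[0][:,0]
def zoom(im,x0,y0,x1,y1,s,name,interp=cv2.INTER_CUBIC):
    cv2.imwrite("pics/"+name,cv2.resize(im[y0:y1,x0:x1],None,fx=s,fy=s,interpolation=interp))
def tool(): 
    s=manip.read_state();return R.from_euler('xyz',s['eef_rot']).as_matrix(),s['eef_pos']
E
python3 - <<'E'
from h import *
im=cv2.imread("pics/top0.png")
zoom(im,210,145,355,250,5,"t1.png")
zoom(im,80,195,210,270,6,"t2.png")
im=cv2.imread("pics/scene0.png")
zoom(im,225,180,345,270,6,"s1.png")
E
```

```text
(no output)
```

View pics/t1.png

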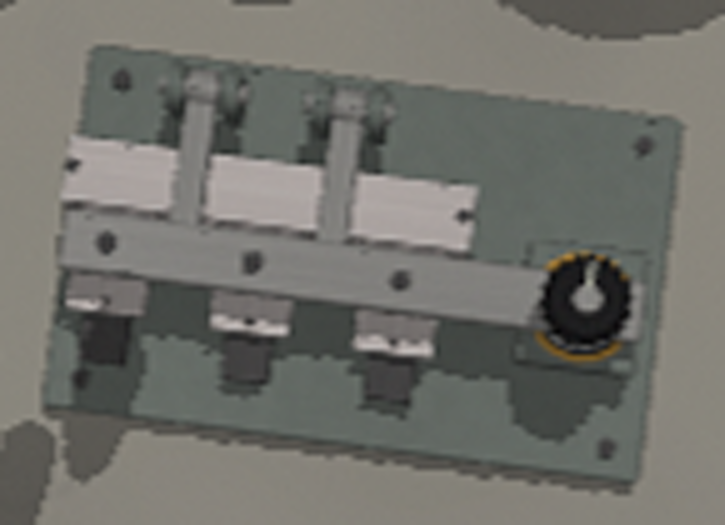

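View pics/t2.png

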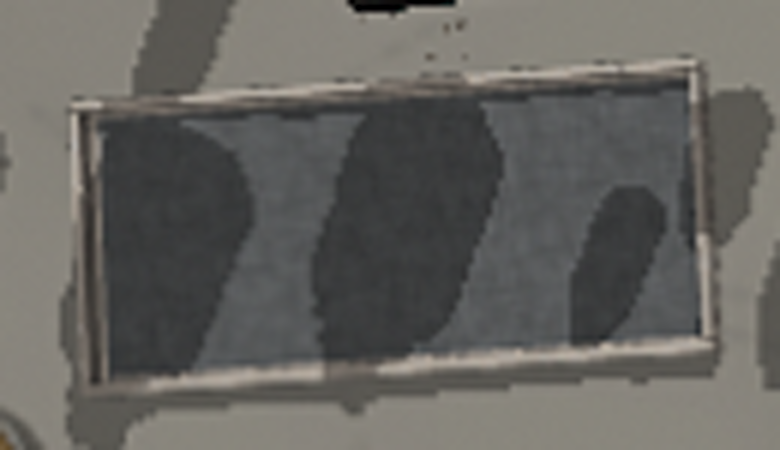

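View pics/s1.png

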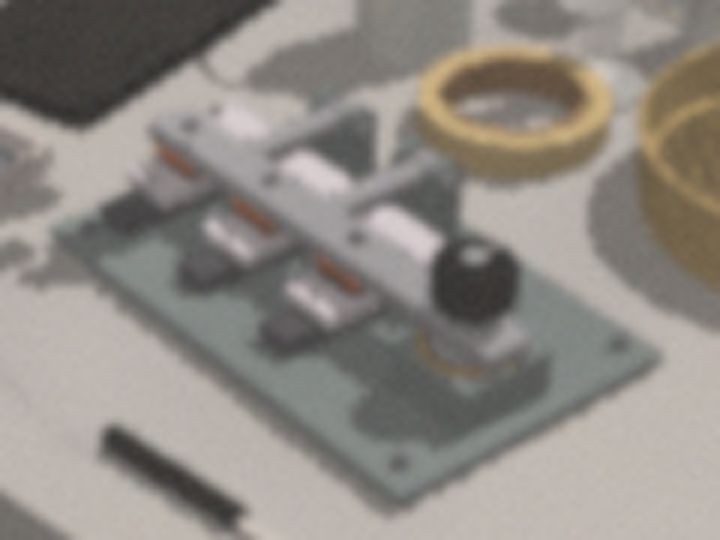

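Run:
```python
from h import *
c=model("top")
def z5(a): return np.array(a)/5.+[210,145]-0.4
k=unproj(z5([[587,298]]),87.5,*c); b=unproj(z5([[107,243],[252,263],[401,281]]),54,*c)
base=unproj(z5([[95,45],[680,120],[634,482],[46,404]]),12,*c)
print(k,b,base,sep='\n'); print(base.mean(0))
for i in range(4): 
    d=base[(i+1)%4]-base[i]; print(np.linalg.norm(d),np.degrees(np.arctan2(d[1],d[0])))
d=b[0]-b[2];print(np.linalg.norm(d),np.arctan2(d[1],d[0])-np.pi/2)
d=base[0]-base[1];print(np.arctan2(d[1],d[0])-np.pi/2)
def z6(a): return np.array(a)/6.+[80,195]-0.4
t=unproj(z6([[72,104],[698,62],[716,342],[88,390]]),18,*c);print(t,t.mean(0))
for i in range(4): 
    d=t[(i+1)%4]-t[i]; print(np.linalg.norm(d),np.degrees(np.arctan2(d[1],d[0])))
```

```text
[[ 501.28669293 -101.39639211   87.5       ]]
[[527.90938661 110.63496869  54.        ]
 [519.16338027  45.88031389  54.        ]
 [511.32923708 -20.50254196  54.        ]]
[[ 624.35346792  122.73144076   12.        ]
 [ 589.83858486 -147.89526363   12.        ]
 [ 423.21131873 -126.52195601   12.        ]
 [ 457.76131779  143.16589073   12.        ]]
[523.79117232  -2.12997204  12.        ]
272.8187865350131 -97.26808719253407
167.99245249617653 172.69057418400345
271.89195853866374 82.699542426752
167.84073173615099 -6.9930560996333755
132.18149664791272 -0.12576600375283453
-0.1268520518317504
[[487.39014859 433.24765248  18.        ]
 [504.26797648 195.40046541  18.        ]
 [397.67915277 186.62422177  18.        ]
 [378.96359409 423.59164487  18.        ]] [442.07521798 309.71599613  18.        ]
238.44526724063763 -85.94104909532908
106.94951982812009 -175.29303379104056
237.7053464821736 94.51581567250214
108.85566684617652 5.089092935439149
```

All three carriers are there. Press is at about (514, 8) with yaw -0.127, and the tray at about (442, 310) with yaw 0.075. Next I'll move above the knob.

```bash
cat >> h.py <<'E'
PO=np.array([514.35,8.2,0.]); PY=-0.1265
def pw(x,y,z,PO=None,yaw=None):
    PO=globals()['PO'] if PO is None else PO; yaw=PY if yaw is None else yaw
    return PO+R.from_euler('z',yaw).apply([x,y,z])
def go(p,yaw=None,pitch=0.):
    "delta for TCP target p (mm) with tool down and yaw"
    A,t=tool()
    d=A.T@(np.array(p,float)-t)/1000
    if yaw is None: B=A
    else: B=R.from_euler('xyz',[np.pi,0,yaw]).as_matrix()
    r=R.from_matrix(A.T@B).as_rotvec()
    print("delta",np.round(d,4).tolist(),"rot",np.round(r,3).tolist(),"dist",round(float(np.linalg.norm(d)),3))
def st():
    s=manip.read_state();print("t%.2f"%s['clock'],"p",np.round(s['eef_pos'],1),"rot",np.round(s['eef_rot'],3),"j",np.round(s['joints'],2),"F",np.round(s['wrist_force'],1),"M",np.round(s['moment'],2),"gap",round(float(s['finger_gap']),1))
E
python3 - <<'E'
from h import *
k=pw(0,-110,76);print(k)
go([k[0]-10,k[1],180],3.015)
E
```

```text
[ 500.4720822  -100.92104929   76.        ]
delta [-0.4834, -0.4192, 0.0254] rot [-0.001, -0.0, -0.34] dist 0.64
```

```bash
python3 -m pendant '[{"claw":0.07,"delta_pos":[-0.24,-0.21,0.012],"rotation":[0,0,-0.17]},{"claw":0.07,"delta_pos":[-0.24,-0.21,0.012],"rotation":[0,0,-0.17]},{"claw":0.07,"delta_pos":[-0.24,-0.21,0.012],"rotation":[0,0,-0.17]},{"claw":0.07,"delta_pos":[-0.24,-0.21,0.012],"rotation":[0,0,-0.17]},{"claw":0.07,"delta_pos":[-0.24,-0.21,0.012],"rotation":[0,0,-0.17]},{"claw":0.07,"delta_pos":[-0.483,-0.419,0.025],"rotation":[0,0,-0.34]},{"claw":0.07,"delta_pos":[-0.483,-0.419,0.025],"rotation":[0,0,-0.34]},{"claw":0.07,"delta_pos":[-0.483,-0.419,0.025],"rotation":[0,0,-0.34]},{"claw":0.07,"delta_pos":[-0.483,-0.419,0.025],"rotation":[0,0,-0.34]},{"claw":0.07,"delta_pos":[-0.483,-0.419,0.025],"rotation":[0,0,-0.34]}]'
python3 - <<'E'
from h import *
k=pw(0,-110,76)
st();go([k[0]-10,k[1],180],3.015)
E
```

```text
clock: 1.4
eef_pos: [481.5, -80.6, 181.3]
eef_rot: [-3.141, -0.0, 3.015]
wrist_force: [1.3, 0.2, 0.6]
finger_gap: 69.8
t1.40 p [481.5 -80.6 181.3] rot [-3.141 -0.     3.015] j [-0.24  0.18  1.72 -0.    1.23 -1.68] F [1.3 0.2 0.6] M [-0.02 -0.08 -0.01] gap 69.8
delta [-0.0115, -0.019, 0.0013] rot [-0.001, -0.0, -0.0] dist 0.022
```

```bash
python3 -m pendant '[{"claw":0.07,"delta_pos":[-0.0115,-0.019,0.001],"rotation":[0,0,0]},{"claw":0.07,"delta_pos":[-0.0115,-0.019,0.001],"rotation":[0,0,0]},{"claw":0.07,"delta_pos":[-0.0115,-0.019,0.001],"rotation":[0,0,0]}]'
python3 - <<'E'
from h import *
st()
c=cam("wrist","w1.png")
im,c=c[0],c[1:]
cc=proj([pw(0,-110,87.5),pw(0,-110,64.5),pw(0,38,54),pw(0,-28,54),pw(0,104,54)]+[pw(19.5*np.cos(a),-110+19.5*np.sin(a),87.5) for a in np.arange(0,6.28,.5)],*c)
for p in cc: cv2.circle(im,tuple(np.round(p).astype(int)),2,(0,0,255),-1)
cv2.imwrite("pics/w1o.png",im);print(cc[:2])
E
```

```text
clock: 1.78
eef_pos: [490.1, -100.1, 180.2]
eef_rot: [-3.141, -0.001, 3.015]
wrist_force: [0.4, -0.5, -0.6]
finger_gap: 70.1
t1.77 p [ 490.1 -100.1  180.2] rot [-3.141e+00 -1.000e-03  3.015e+00] j [-0.27  0.21  1.69 -0.    1.24 -1.72] F [ 0.4 -0.5 -0.6] M [ 0.05  0.   -0.02] gap 70.1
[[281.50523542 223.41110619]
 [281.43322796 215.99851095]]
```

View pics/w1o.png

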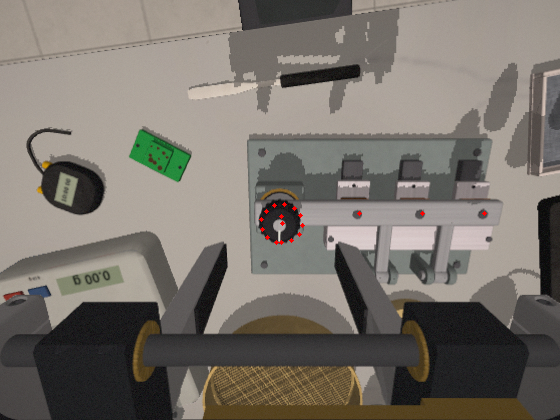

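The overlay puts the knob within 1 px of its prediction at (280,222), and the bar holes also match. I'm descending to pinch.

Run:
```python
from h import *
go([500.2,-101,60],3.015)
```

```text
delta [-0.0101, 0.0003, 0.1203] rot [-0.001, -0.0, 0.001] dist 0.121
```

```bash
python3 -m pendant '[{"claw":0.06,"delta_pos":[-0.01,0,0.04],"rotation":[0,0,0]},{"claw":0.06,"delta_pos":[-0.01,0,0.08],"rotation":[0,0,0]},{"claw":0.06,"delta_pos":[-0.01,0,0.12],"rotation":[0,0,0]},{"claw":0.06,"delta_pos":[-0.01,0,0.12],"rotation":[0,0,0]},{"claw":0.06,"delta_pos":[-0.01,0,0.12],"rotation":[0,0,0]}]' 25
python3 -m pendant '[{"claw":0.04,"delta_pos":[0,0,0],"rotation":[0,0,0]},{"claw":0.03,"delta_pos":[0,0,0],"rotation":[0,0,0]},{"claw":0.03,"delta_pos":[0,0,0],"rotation":[0,0,0]},{"claw":0.03,"delta_pos":[0,0,0],"rotation":[0,0,0]}]' 25
python3 -c "
from h import *
st()"
```

```text
clock: 2.45
eef_pos: [500.8, -100.9, 62.0]
eef_rot: [-3.141, 0.002, 3.016]
wrist_force: [0.3, 0.2, 1.4]
finger_gap: 60.1
clock: 2.95
eef_pos: [501.2, -102.8, 63.2]
eef_rot: [-3.138, 0.004, 3.016]
wrist_force: [-3.6, -13.8, 7.1]
finger_gap: 38.7
t2.95 p [ 501.2 -102.8   63.2] rot [-3.138  0.004  3.016] j [-0.27  0.38  1.77 -0.    0.98 -1.72] F [ -3.6 -13.8   7.1] M [-2.51  0.68 -0.02] gap 38.7
```

```bash
python3 -m pendant '[{"claw":0.03,"delta_pos":[0,0,0],"rotation":[0,0,0.08]},{"claw":0.03,"delta_pos":[0,0,0],"rotation":[0,0,0.16]},{"claw":0.03,"delta_pos":[0,0,0],"rotation":[0,0,0.24]},{"claw":0.03,"delta_pos":[0,0,0],"rotation":[0,0,0.24]}]' 15
python3 - <<'E'
from h import *
st(); im=cam("wrist")[0]; zoom(im,220,170,340,270,5,"k1.png")
E
```

```text
clock: 3.45
eef_pos: [501.1, -102.9, 63.6]
eef_rot: [-3.138, 0.004, 2.777]
wrist_force: [-2.4, -1.3, 1.9]
finger_gap: 38.6
t3.45 p [ 501.1 -102.9   63.6] rot [-3.138  0.004  2.777] j [-0.27  0.38  1.77 -0.    0.98 -1.48] F [-2.4 -1.3  1.9] M [-0.11  0.44  0.16] gap 38.6
```

View pics/k1.png

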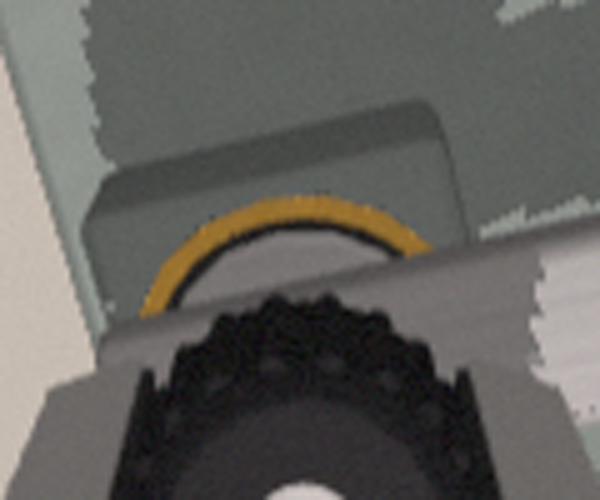

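Clockwise turns with 0.16 N m. I'll try the other way gently.

```bash
python3 -m pendant '[{"claw":0.03,"delta_pos":[0,0,0],"rotation":[0,0,-0.12]},{"claw":0.03,"delta_pos":[0,0,0],"rotation":[0,0,-0.24]},{"claw":0.03,"delta_pos":[0,0,0],"rotation":[0,0,-0.24]}]' 15
python3 -m pendant '[{"claw":0.03,"delta_pos":[0,0,0],"rotation":[0,0,-0.08]},{"claw":0.03,"delta_pos":[0,0,0],"rotation":[0,0,-0.16]},{"claw":0.03,"delta_pos":[0,0,0],"rotation":[0,0,-0.22]},{"claw":0.03,"delta_pos":[0,0,0],"rotation":[0,0,-0.22]}]' 15
python3 - <<'E'
from h import *
st(); im=cam("wrist")[0]; zoom(im,220,170,340,270,5,"k2.png")
E
```

```text
clock: 3.88
eef_pos: [501.1, -103.1, 63.6]
eef_rot: [-3.137, 0.004, 3.019]
wrist_force: [-0.9, -2.8, -1.7]
finger_gap: 39.0
clock: 4.38
eef_pos: [501.0, -103.2, 63.6]
eef_rot: [-3.136, 0.003, -3.047]
wrist_force: [-0.9, -2.8, -2.4]
finger_gap: 38.3
t4.38 p [ 501.  -103.2   63.6] rot [-3.136e+00  3.000e-03 -3.047e+00] j [-0.27  0.38  1.77 -0.    0.98 -1.94] F [-0.9 -2.8 -2.4] M [-0.53  0.09  0.12] gap 38.3
```

View pics/k2.png

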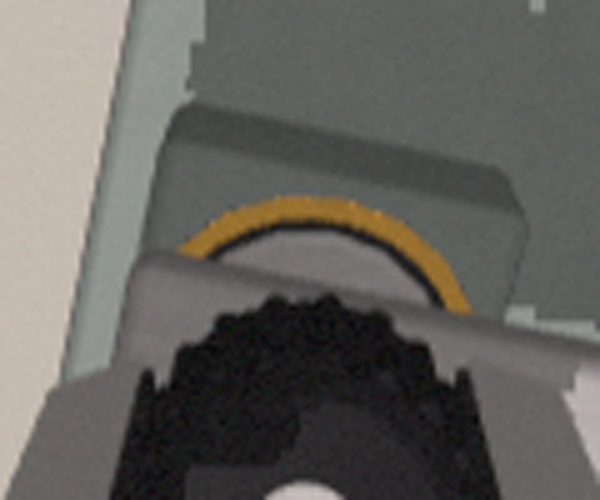

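Run:
```python
from h import *
im=cam("wrist")[0]; zoom(im,200,220,360,340,5,"k3.png")
st()
```

```text
t4.47 p [ 501.  -103.2   63.6] rot [-3.136e+00  3.000e-03 -3.047e+00] j [-0.27  0.38  1.77 -0.    0.98 -1.94] F [-1.4 -3.6 -1.8] M [-0.67  0.1   0.09] gap 38.4
```

View pics/k3.png

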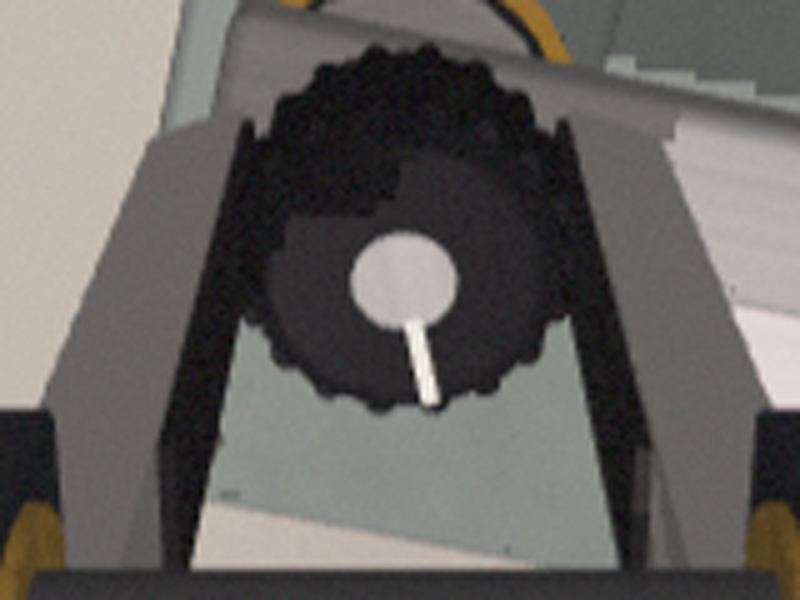

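The pointer has turned about 14° anticlockwise relative to the fingers. So the clockwise try slipped against the stop, and anticlockwise loosens. I'll release, wind the wrist back and regrip.

```bash
python3 -m pendant '[{"claw":0.06,"delta_pos":[0,0,0],"rotation":[0,0,0]},{"claw":0.06,"delta_pos":[0,0,0],"rotation":[0,0,0]},{"claw":0.06,"delta_pos":[0,0.001,0.002],"rotation":[0,0,0.18]},{"claw":0.06,"delta_pos":[0,0.001,0.002],"rotation":[0,0,0.36]},{"claw":0.06,"delta_pos":[0,0.001,0.002],"rotation":[0,0,0.54]},{"claw":0.06,"delta_pos":[0,0.001,0.002],"rotation":[0,0,0.72]},{"claw":0.06,"delta_pos":[0,0.001,0.002],"rotation":[0,0,0.9]},{"claw":0.06,"delta_pos":[0,0.001,0.002],"rotation":[0,0,1.08]},{"claw":0.06,"delta_pos":[0,0.001,0.002],"rotation":[0,0,1.26]},{"claw":0.06,"delta_pos":[0,0.001,0.002],"rotation":[0,0,1.44]}]' 25
python3 - <<'E'
from h import *
st(); im=cam("wrist")[0]; zoom(im,200,220,360,340,5,"k4.png")
go([500.5,-102,61],0.8)
E
```

```text
clock: 5.72
eef_pos: [501.0, -102.1, 61.7]
eef_rot: [3.139, 0.005, 1.79]
wrist_force: [-0.9, -0.6, -0.2]
finger_gap: 60.2
t5.72 p [ 501.  -102.1   61.7] rot [3.139 0.005 1.79 ] j [-0.27  0.38  1.77 -0.    0.98 -0.49] F [-0.9 -0.6 -0.2] M [-0.04  0.01  0.02] gap 60.2
delta [0.0002, -0.0005, 0.0007] rot [0.005, 0.004, 0.981] dist 0.001
```

View pics/k4.png

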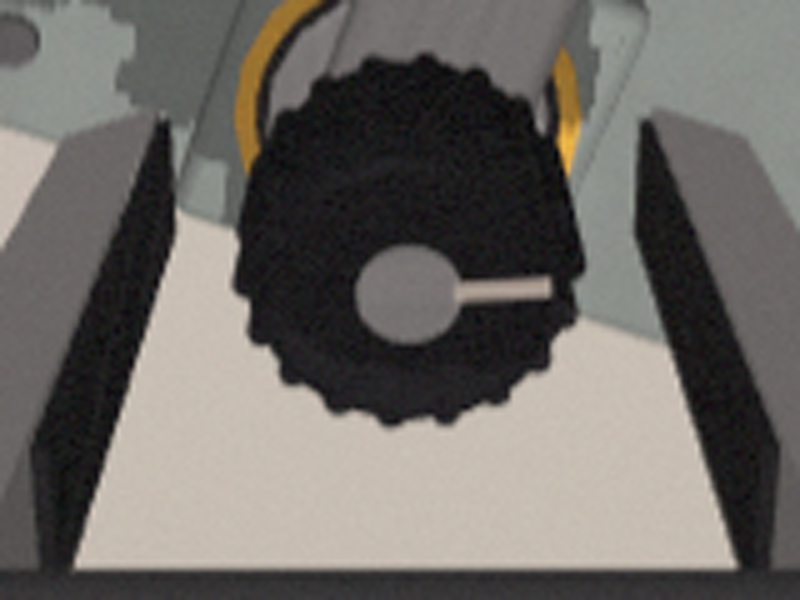

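```bash
python3 -m pendant '[{"claw":0.06,"delta_pos":[0,0,0.001],"rotation":[0.005,0.004,0.18]},{"claw":0.06,"delta_pos":[0,0,0.001],"rotation":[0.005,0.004,0.36]},{"claw":0.06,"delta_pos":[0,0,0.001],"rotation":[0.005,0.004,0.54]},{"claw":0.06,"delta_pos":[0,0,0.001],"rotation":[0.005,0.004,0.72]},{"claw":0.06,"delta_pos":[0,0,0.001],"rotation":[0.005,0.004,0.9]},{"claw":0.06,"delta_pos":[0,0,0.001],"rotation":[0.005,0.004,0.98]},{"claw":0.03,"delta_pos":[0,0,0.001],"rotation":[0.005,0.004,0.98]},{"claw":0.03,"delta_pos":[0,0,0.001],"rotation":[0.005,0.004,0.98]},{"claw":0.03,"delta_pos":[0,0,0.001],"rotation":[0.005,0.004,0.98]},{"claw":0.03,"delta_pos":[0,0,0.001],"rotation":[0.005,0.004,0.98]}]' 30
python3 -m pendant '[{"claw":0.03,"delta_pos":[0,0,0],"rotation":[0,0,-0.15]},{"claw":0.03,"delta_pos":[0,0,0],"rotation":[0,0,-0.3]},{"claw":0.03,"delta_pos":[0,0,0],"rotation":[0,0,-0.45]},{"claw":0.03,"delta_pos":[0,0,0],"rotation":[0,0,-0.6]},{"claw":0.03,"delta_pos":[0,0,0],"rotation":[0,0,-0.75]},{"claw":0.03,"delta_pos":[0,0,0],"rotation":[0,0,-0.9]},{"claw":0.03,"delta_pos":[0,0,0],"rotation":[0,0,-1.05]},{"claw":0.03,"delta_pos":[0,0,0],"rotation":[0,0,-1.2]},{"claw":0.03,"delta_pos":[0,0,0],"rotation":[0,0,-1.2]}]' 30
python3 - <<'E'
from h import *
st(); im=cam("wrist")[0]; zoom(im,200,220,360,340,5,"k5.png")
E
```

```text
clock: 7.02
eef_pos: [502.0, -102.7, 61.2]
eef_rot: [3.139, -0.001, 0.802]
wrist_force: [4.1, -4.0, -0.3]
finger_gap: 39.1
clock: 8.15
eef_pos: [501.7, -102.8, 61.1]
eef_rot: [3.141, 0.002, 2.003]
wrist_force: [-3.3, -0.9, 1.4]
finger_gap: 38.3
t8.15 p [ 501.7 -102.8   61.1] rot [3.141e+00 2.000e-03 2.003e+00] j [-0.27  0.39  1.77 -0.    0.98 -0.7 ] F [-3.3 -0.9  1.4] M [-0.27  0.74  0.1 ] gap 38.3
```

View pics/k5.png

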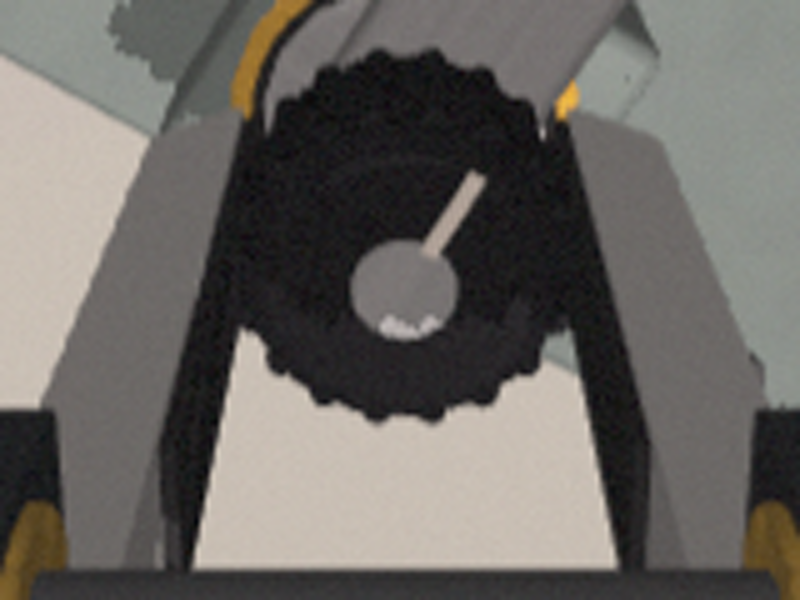

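The knob is at about 1.6 rad by its pointer, so I'll go on another 1.0.

```bash
python3 -m pendant '[{"claw":0.03,"delta_pos":[0,0,0],"rotation":[0,0,-0.15]},{"claw":0.03,"delta_pos":[0,0,0],"rotation":[0,0,-0.3]},{"claw":0.03,"delta_pos":[0,0,0],"rotation":[0,0,-0.45]},{"claw":0.03,"delta_pos":[0,0,0],"rotation":[0,0,-0.6]},{"claw":0.03,"delta_pos":[0,0,0],"rotation":[0,0,-0.75]},{"claw":0.03,"delta_pos":[0,0,0],"rotation":[0,0,-0.9]},{"claw":0.03,"delta_pos":[0,0,0],"rotation":[0,0,-1.01]},{"claw":0.03,"delta_pos":[0,0,0],"rotation":[0,0,-1.01]}]' 30
python3 - <<'E'
from h import *
st(); im=cam("wrist")[0]; zoom(im,200,220,360,340,5,"k6.png")
E
```

```text
clock: 9.2
eef_pos: [501.5, -103.0, 61.1]
eef_rot: [-3.14, 0.001, 3.007]
wrist_force: [-4.2, -3.2, 2.7]
finger_gap: 38.4
t9.20 p [ 501.5 -103.    61.1] rot [-3.140e+00  1.000e-03  3.007e+00] j [-0.27  0.39  1.77 -0.    0.98 -1.71] F [-4.2 -3.2  2.7] M [-0.49  0.79  0.02] gap 38.4
```

View pics/k6.png

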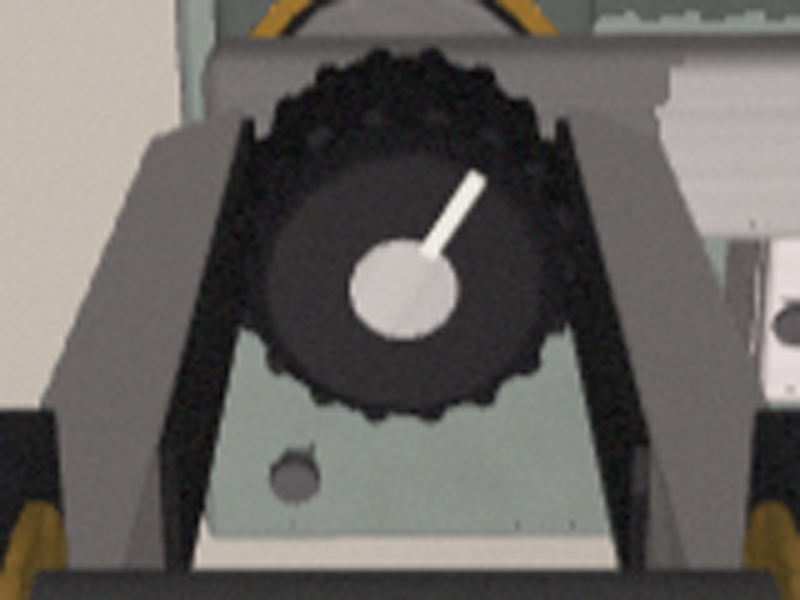

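Knob is at about 2.55 rad with no slip. Now I'll swing the bar along its arc, with a short first part as a check.

```bash
python3 -m pendant '[{"claw":0.03,"delta_pos":[-0.0025,0,-0.0055],"rotation":[0,0,0]},{"claw":0.03,"delta_pos":[-0.0056,0,-0.0108],"rotation":[0,0,0]},{"claw":0.03,"delta_pos":[-0.0128,0,-0.0207],"rotation":[0,0,0]},{"claw":0.03,"delta_pos":[-0.0128,0,-0.0207],"rotation":[0,0,0]}]' 30
python3 - <<'E'
from h import *
st(); im=cam("wrist","b1.png")
E
```

```text
clock: 9.75
eef_pos: [514.4, -104.7, 82.3]
eef_rot: [-3.14, 0.001, 3.005]
wrist_force: [-4.5, -1.9, -3.1]
finger_gap: 38.5
t9.75 p [ 514.4 -104.7   82.3] rot [-3.140e+00  1.000e-03  3.005e+00] j [-0.27  0.38  1.72 -0.    1.04 -1.7 ] F [-4.5 -1.9 -3.1] M [-0.31  0.92 -0.03] gap 38.5
```

View pics/b1.png

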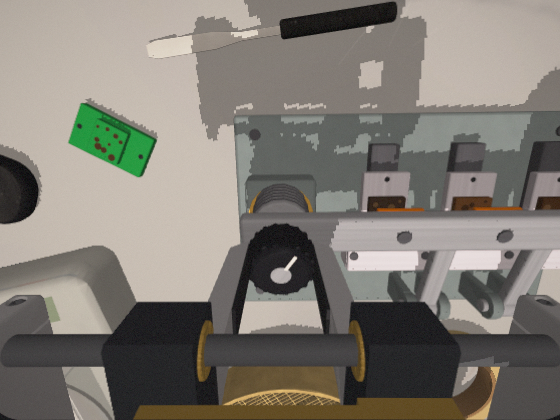

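The bar is lifting and the screw is clear of its block, so I'll continue the arc.

```bash
python3 -m pendant '[{"claw":0.03,"delta_pos":[-0.0086,0,-0.0087],"rotation":[0,0,0]},{"claw":0.03,"delta_pos":[-0.0184,0,-0.0161],"rotation":[0,0,0]},{"claw":0.03,"delta_pos":[-0.0291,0,-0.0218],"rotation":[0,0,0]},{"claw":0.03,"delta_pos":[-0.0406,0,-0.026],"rotation":[0,0,0]},{"claw":0.03,"delta_pos":[-0.0526,0,-0.0282],"rotation":[0,0,0]},{"claw":0.03,"delta_pos":[-0.0648,0,-0.0288],"rotation":[0,0,0]},{"claw":0.03,"delta_pos":[-0.077,0,-0.0275],"rotation":[0,0,0]},{"claw":0.03,"delta_pos":[-0.0888,0,-0.0243],"rotation":[0,0,0]},{"claw":0.03,"delta_pos":[-0.097,0,-0.021],"rotation":[0,0,0]},{"claw":0.03,"delta_pos":[-0.1036,0,-0.0176],"rotation":[0,0,0]}]' 30
python3 - <<'E'
from h import *
st(); im=cam("wrist","b2.png")
cam("scene","b2s.png")
E
```

```text
clock: 11.05
eef_pos: [618.0, -119.2, 100.0]
eef_rot: [-3.14, 0.003, 3.005]
wrist_force: [1.2, -0.3, -0.7]
finger_gap: 30.6
t11.05 p [ 618.  -119.2  100. ] rot [-3.140e+00  3.000e-03  3.005e+00] j [-0.25  0.57  1.39 -0.    1.18 -1.68] F [ 1.2 -0.3 -0.7] M [-0.03 -0.    0.02] gap 30.6
```

View pics/b2.png

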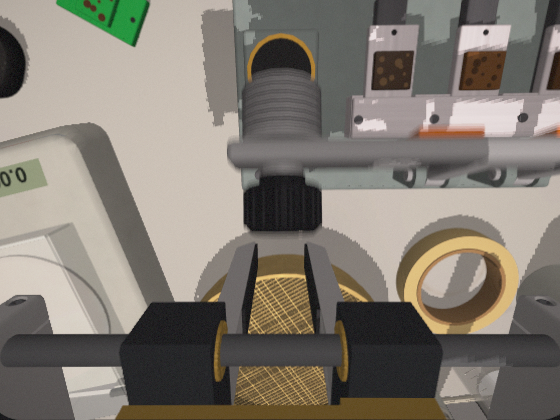

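View pics/b2s.png

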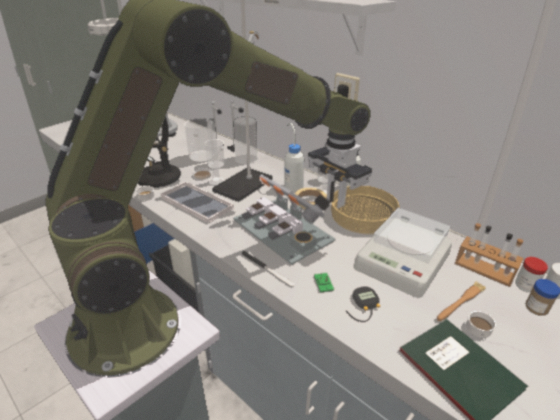

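The fingers slipped off the knob (gap 30.6). I'll check whether the bar is still moving.

Run:
```python
from h import *
im=cam("wrist","b3.png")[0]
im=cam("wrist","b3.png")[0];st()
```

```text
t11.25 p [ 617.  -119.    99.9] rot [-3.140e+00  2.000e-03  3.005e+00] j [-0.25  0.57  1.39 -0.    1.18 -1.68] F [0.6 0.8 0.1] M [ 0.04  0.   -0.02] gap 29.7
```

View pics/b3.png

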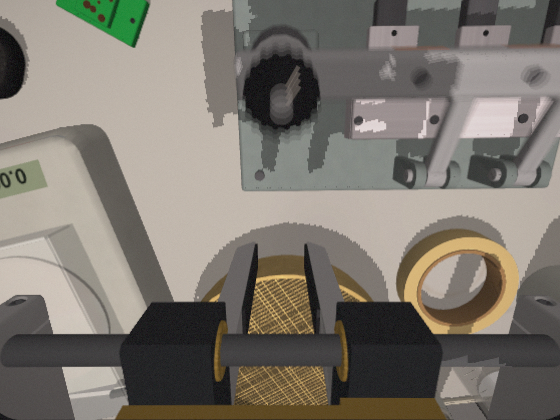

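It fell shut again, so the grip slackened. I'll regrasp, lower on the knob and with a firmer grip.

```bash
python3 - <<'E'
from h import *
go([501.2,-102.8,110],3.015)
E
python3 -m pendant '[{"claw":0.06,"delta_pos":[0.03,0,-0.012],"rotation":[0,0,0]},{"claw":0.06,"delta_pos":[0.07,0,-0.012],"rotation":[0,0,0]},{"claw":0.06,"delta_pos":[0.117,0,-0.011],"rotation":[0,0,-0.01]},{"claw":0.06,"delta_pos":[0.117,0,-0.011],"rotation":[0,0,-0.01]},{"claw":0.06,"delta_pos":[0.117,0,-0.011],"rotation":[0,0,-0.01]}]' 45
python3 - <<'E'
from h import *
st();im=cam("wrist","b4.png")[0];go([501.2,-102.8,59],3.015)
E
```

```text
delta [0.1169, 0.0002, -0.0103] rot [-0.001, 0.002, -0.01] dist 0.117
clock: 11.88
eef_pos: [501.9, -103.3, 111.4]
eef_rot: [-3.14, 0.004, 3.015]
wrist_force: [0.5, -0.8, 0.3]
finger_gap: 60.0
t11.88 p [ 501.9 -103.3  111.4] rot [-3.14   0.004  3.015] j [-0.27  0.32  1.73 -0.    1.09 -1.72] F [ 0.5 -0.8  0.3] M [ 0.07 -0.02  0.01] gap 60.0
delta [0.0011, 0.0004, 0.0522] rot [-0.002, 0.003, -0.0] dist 0.052
```

View pics/b4.png

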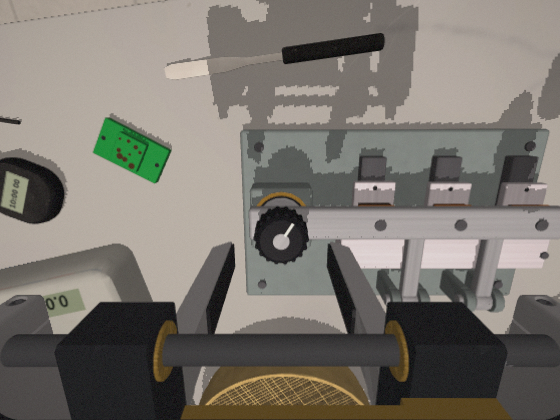

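```bash
python3 -m pendant '[{"claw":0.06,"delta_pos":[0.0011,0.0004,0.03],"rotation":[0,0,0]},{"claw":0.06,"delta_pos":[0.0011,0.0004,0.0525],"rotation":[0,0,0]},{"claw":0.06,"delta_pos":[0.0011,0.0004,0.0525],"rotation":[0,0,0]},{"claw":0.03,"delta_pos":[0.0011,0.0004,0.0525],"rotation":[0,0,0]},{"claw":0.03,"delta_pos":[0.0011,0.0004,0.0525],"rotation":[0,0,0]},{"claw":0.03,"delta_pos":[0.0011,0.0004,0.0525],"rotation":[0,0,0]},{"claw":0.03,"delta_pos":[0.0011,0.0004,0.0525],"rotation":[0,0,0]}]' 50
python3 -m pendant '[{"claw":0.03,"delta_pos":[-0.0053,0,-0.0109],"rotation":[0,0,0]},{"claw":0.03,"delta_pos":[-0.0122,0,-0.0209],"rotation":[0,0,0]},{"claw":0.03,"delta_pos":[-0.0206,0,-0.0296],"rotation":[0,0,0]},{"claw":0.03,"delta_pos":[-0.0301,0,-0.0371],"rotation":[0,0,0]},{"claw":0.03,"delta_pos":[-0.0406,0,-0.0431],"rotation":[0,0,0]},{"claw":0.03,"delta_pos":[-0.0406,0,-0.0431],"rotation":[0,0,0]}]' 50
python3 - <<'E'
from h import *
st();im=cam("wrist","b5.png")[0]
E
```

```text
clock: 12.8
eef_pos: [501.7, -103.1, 59.5]
eef_rot: [-3.139, 0.005, 3.015]
wrist_force: [0.1, -1.8, 6.6]
finger_gap: 38.3
clock: 13.55
eef_pos: [541.9, -108.1, 102.9]
eef_rot: [-3.139, 0.004, 3.015]
wrist_force: [-3.9, -1.9, -2.4]
finger_gap: 37.6
t13.55 p [ 541.9 -108.1  102.9] rot [-3.139  0.004  3.015] j [-0.26  0.41  1.63 -0.    1.1  -1.71] F [-3.9 -1.9 -2.4] M [-0.24  0.79 -0.05] gap 37.6
```

View pics/b5.png

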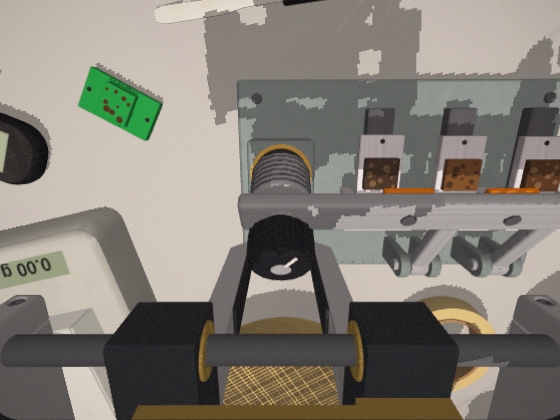

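```bash
python3 -m pendant '[{"claw":0.03,"delta_pos":[-0.0113,0,-0.0043],"rotation":[0,0,0]},{"claw":0.03,"delta_pos":[-0.0231,0,-0.0068],"rotation":[0,0,0]},{"claw":0.03,"delta_pos":[-0.0352,0,-0.0077],"rotation":[0,0,0]},{"claw":0.03,"delta_pos":[-0.0352,0,-0.0077],"rotation":[0,0,0]}]' 50
python3 - <<'E'
from h import *
st();im=cam("wrist","b6.png")[0]
E
```

```text
clock: 14.1
eef_pos: [576.5, -112.4, 109.4]
eef_rot: [-3.14, 0.003, 3.015]
wrist_force: [0.3, -1.0, -16.8]
finger_gap: 34.4
t14.10 p [ 576.5 -112.4  109.4] rot [-3.140e+00  3.000e-03  3.015e+00] j [-0.25  0.47  1.52 -0.    1.15 -1.7 ] F [  0.3  -1.  -16.8] M [-0.23 -0.09  0.18] gap 34.4
```

View pics/b6.png

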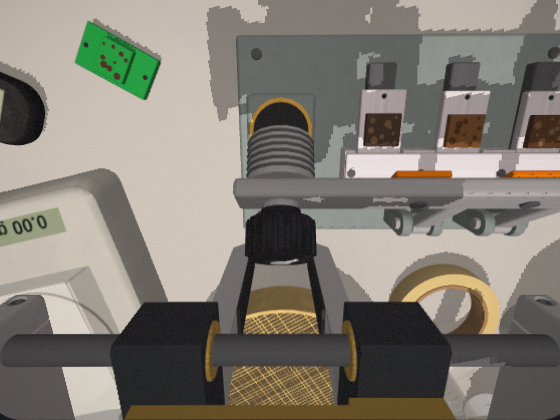

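Run:
```python
from h import *
im=cam("wrist","b7.png");c=im[1:];im=im[0];st()
for th in (0.9,1.0,1.1,1.2):
    a=R.from_euler('y',th)  # rotate (-1,0,0)->(0,0,1)?
    r=a.apply([-75,0,28-11.5]);r2=a.apply([-75,0,28+11.5])
    P=[pw(75+r[0],-110,48+r[2]),pw(75+r2[0],-110,48+r2[2])]
    P+= [pw(75+q[0],-110+s,48+q[2]) for q in (r,r2) for s in (-19.5,19.5)]
    print(th,np.round(P[0]),proj(P,*c).round(0).tolist())
zoom(im,200,170,360,290,5,"k7.png")
```

```text
t14.20 p [ 575.8 -112.3  109.3] rot [-3.140e+00  2.000e-03  3.015e+00] j [-0.25  0.47  1.52 -0.    1.15 -1.7 ] F [  0.6  -1.9 -20.3] M [-0.33 -0.25  0.18] gap 33.9
0.9 [ 541. -106.  117.] [[284.0, 207.0], [285.0, 245.0], [251.0, 207.0], [317.0, 207.0], [250.0, 245.0], [319.0, 245.0]]
1.0 [ 548. -107.  120.] [[284.0, 220.0], [284.0, 259.0], [251.0, 220.0], [318.0, 220.0], [250.0, 259.0], [319.0, 259.0]]
1.1 [ 556. -108.  122.] [[284.0, 233.0], [284.0, 273.0], [251.0, 233.0], [318.0, 233.0], [250.0, 273.0], [318.0, 273.0]]
1.2 [ 563. -109.  124.] [[284.0, 246.0], [284.0, 286.0], [251.0, 246.0], [317.0, 246.0], [251.0, 286.0], [318.0, 286.0]]
```

View pics/k7.png

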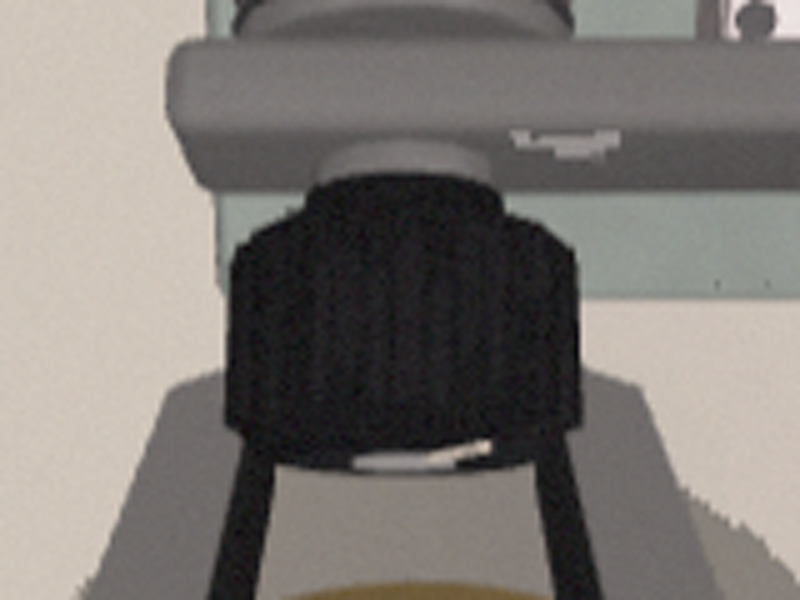

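Run:
```python
from h import *
m=manip.camera_model("wrist")
K=np.array([[m['fx'],0,m['cx']],[0,m['fy'],m['cy']],[0,0,1]]);d=np.array(m['distortion'])
def pred(p,r,ths):
    T=np.eye(4);T[:3,:3]=R.from_euler('xyz',r).as_matrix();T[:3,3]=p
    M=T@np.array(m["T_tool_cam"])
    for th in ths:
        a=R.from_euler('y',th)
        out=[]
        for y,h in ((-110,39.5),(-110,16.5),(-131,6)):
            r_=a.apply([-75,0,h]); out.append(pw(75+r_[0],y,48+r_[2]))
        print(th,proj(out,K,d,M).round(0).tolist())
pred([514.4,-104.7,82.3],[-3.14,.001,3.005],[.2,.3,.4])
pred([541.9,-108.1,102.9],[-3.139,.004,3.015],[.5,.6,.7,.8])
pred([618,-119.2,100],[-3.14,.003,3.005],[.9,1.1,1.2,1.3,1.4])
```

```text
0.2 [[285.0, 262.0], [284.0, 240.0], [253.0, 231.0]]
0.3 [[285.0, 276.0], [284.0, 249.0], [252.0, 239.0]]
0.4 [[285.0, 291.0], [284.0, 260.0], [251.0, 247.0]]
0.5 [[284.0, 246.0], [284.0, 217.0], [252.0, 205.0]]
0.6 [[285.0, 260.0], [284.0, 228.0], [252.0, 214.0]]
0.7 [[285.0, 275.0], [284.0, 239.0], [251.0, 225.0]]
0.8 [[284.0, 290.0], [284.0, 252.0], [251.0, 236.0]]
0.9 [[287.0, 172.0], [286.0, 133.0], [247.0, 117.0]]
1.1 [[287.0, 206.0], [287.0, 162.0], [246.0, 144.0]]
1.2 [[287.0, 222.0], [287.0, 177.0], [246.0, 158.0]]
1.3 [[287.0, 236.0], [287.0, 192.0], [246.0, 172.0]]
1.4 [[287.0, 249.0], [287.0, 206.0], [247.0, 187.0]]
```

The pads crept along the knob axis while it pivoted, so the bar lagged at about 0.97 rad. I'll lower it, then regrip with the tool tilted so it turns with the bar and twists less.

```bash
python3 -m pendant '[{"claw":0.03,"delta_pos":[0.018,0,-0.002],"rotation":[0,0,0]},{"claw":0.03,"delta_pos":[0.035,0,0.003],"rotation":[0,0,0]},{"claw":0.03,"delta_pos":[0.055,0,0.015],"rotation":[0,0,0]},{"claw":0.03,"delta_pos":[0.07,0,0.03],"rotation":[0,0,0]},{"claw":0.03,"delta_pos":[0.075,0,0.035],"rotation":[0,0,0]},{"claw":0.06,"delta_pos":[0.075,0,0.03],"rotation":[0,0,0]},{"claw":0.06,"delta_pos":[0.075,0,-0.01],"rotation":[0,0,0]},{"claw":0.06,"delta_pos":[0.075,0,-0.01],"rotation":[0,0,0]}]' 50
cat >> h.py <<'E'
def bar(th,a,h=28,y=-110.5):
    "TCP position + rot for bar angle th, tool tilt a"
    r=R.from_euler('y',th).apply([-75,0,h]); g=np.array([75+r[0],y,48+r[2]])
    zt=np.array([-np.sin(a),0,-np.cos(a)])
    p=g+19*zt
    W=R.from_euler('z',PY)
    # tool matrix: yaw 3.015 down, then tilt about local y
    B=(W*R.from_euler('y',a)*W.inv()*R.from_euler('xyz',[np.pi,0,np.pi+PY])).as_matrix()
    return PO+W.apply(p),B
def goB(p,B):
    A,t=tool()
    d=A.T@(p-t)/1000; r=R.from_matrix(A.T@B).as_rotvec()
    print(np.round(d,4).tolist(),np.round(r,3).tolist())
E
python3 - <<'E'
from h import *
st();im=cam("wrist","b8.png")[0]
for up in (60,0):
    p,B=bar(0,-0.4,28); print(p); goB(p-up*B[:,2],B)
E
```

```text
clock: 15.2
eef_pos: [503.4, -103.2, 123.3]
eef_rot: [-3.139, 0.01, 3.015]
wrist_force: [-0.0, 0.2, -0.5]
finger_gap: 56.4
t15.20 p [ 503.4 -103.2  123.3] rot [-3.139  0.01   3.015] j [-0.27  0.3   1.72 -0.    1.11 -1.72] F [-0.   0.2 -0.5] M [-0.   -0.    0.04] gap 56.4
[ 507.74882825 -102.35052678   58.49984111]
[0.0183, 0.0013, 0.0074] [-0.002, -0.393, 0.0]
[ 507.74882825 -102.35052678   58.49984111]
[-0.0047, 0.0015, 0.0629] [-0.002, -0.393, 0.0]
```

View pics/b8.png

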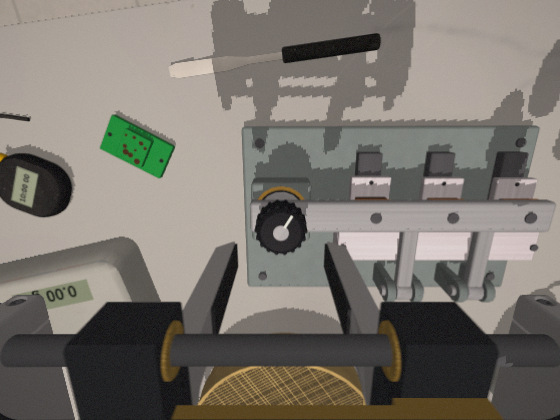

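```bash
python3 -m pendant '[{"claw":0.06,"delta_pos":[0.01,0.001,0.004],"rotation":[0,-0.18,0]},{"claw":0.06,"delta_pos":[0.018,0.001,0.0065],"rotation":[0,-0.36,0]},{"claw":0.06,"delta_pos":[0.018,0.001,0.0065],"rotation":[0,-0.393,0]},{"claw":0.06,"delta_pos":[0.006,0.001,0.034],"rotation":[0,-0.393,0]},{"claw":0.06,"delta_pos":[-0.0047,0.001,0.0609],"rotation":[0,-0.393,0]},{"claw":0.06,"delta_pos":[-0.0047,0.001,0.0609],"rotation":[0,-0.393,0]}]' 60
python3 - <<'E'
from h import *
st();im=cam("wrist","b9.png")[0]
p,B=bar(0,-0.4,29.5);goB(p,B)
E
```

```text
clock: 16.0
eef_pos: [507.1, -102.5, 59.0]
eef_rot: [-3.14, 0.398, 3.016]
wrist_force: [0.4, 0.8, 0.1]
finger_gap: 59.9
t16.00 p [ 507.1 -102.5   59. ] rot [-3.14   0.398  3.016] j [-0.31  0.24  2.05  0.15  0.47 -1.87] F [0.4 0.8 0.1] M [0.04 0.15 0.03] gap 59.9
[-0.0005, 0.0003, 0.0002] [-0.002, -0.001, 0.001]
```

View pics/b9.png

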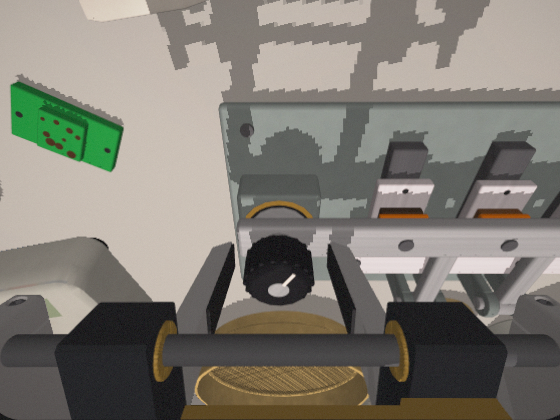

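```bash
python3 -m pendant '[{"claw":0.03,"delta_pos":[0,0,0],"rotation":[0,0,0]},{"claw":0.03,"delta_pos":[0,0,0],"rotation":[0,0,0]},{"claw":0.03,"delta_pos":[0,0,0],"rotation":[0,0,0]},{"claw":0.03,"delta_pos":[0,0,0],"rotation":[0,0,0]}]' 60
python3 - <<'E'
from h import *
st()
p0,B0=bar(0,-.4,29)
for th in np.arange(.15,1.76,.15):
    a=-0.4+0.9*th/1.65
    p,B=bar(th,a,29)
    print(round(th,2),np.round(B0.T@(p-p0)/1000,4).tolist(),R.from_matrix(B0.T@B).as_rotvec().round(3).tolist())
E
```

```text
clock: 16.55
eef_pos: [507.2, -103.6, 60.9]
eef_rot: [-3.138, 0.4, 3.015]
wrist_force: [-6.6, -10.8, 5.2]
finger_gap: 38.0
t16.55 p [ 507.2 -103.6   60.9] rot [-3.138  0.4    3.015] j [-0.31  0.24  2.05  0.15  0.47 -1.87] F [ -6.6 -10.8   5.2] M [-1.53  0.76 -0.79] gap 38.0
0.15 [-0.0075, 0.0, -0.0081] [0.0, 0.082, 0.0]
0.3 [-0.016, 0.0, -0.0148] [0.0, 0.164, -0.0]
0.45 [-0.0255, 0.0, -0.0201] [0.0, 0.245, 0.0]
0.6 [-0.0356, 0.0, -0.0239] [0.0, 0.327, 0.0]
0.75 [-0.0461, 0.0, -0.026] [0.0, 0.409, 0.0]
0.9 [-0.0567, 0.0, -0.0264] [0.0, 0.491, 0.0]
1.05 [-0.0672, 0.0, -0.0251] [0.0, 0.573, 0.0]
1.2 [-0.0774, 0.0, -0.0221] [0.0, 0.655, 0.0]
1.35 [-0.0869, 0.0, -0.0176] [0.0, 0.736, 0.0]
1.5 [-0.0956, 0.0, -0.0117] [0.0, 0.818, 0.0]
1.65 [-0.1032, 0.0, -0.0045] [0.0, 0.9, 0.0]
```

```bash
python3 -m pendant '[{"claw":0.03,"delta_pos":[-0.0075,0,-0.0081],"rotation":[0,0.082,0]},{"claw":0.03,"delta_pos":[-0.016,0,-0.0148],"rotation":[0,0.164,0]},{"claw":0.03,"delta_pos":[-0.0255,0,-0.0201],"rotation":[0,0.245,0]},{"claw":0.03,"delta_pos":[-0.0356,0,-0.0239],"rotation":[0,0.327,0]},{"claw":0.03,"delta_pos":[-0.0461,0,-0.026],"rotation":[0,0.409,0]},{"claw":0.03,"delta_pos":[-0.0567,0,-0.0264],"rotation":[0,0.491,0]},{"claw":0.03,"delta_pos":[-0.0567,0,-0.0264],"rotation":[0,0.491,0]}]' 60
python3 - <<'E'
from h import *
o=cam("wrist","b10.png");st();c=o[1:]
for th in (.7,.75,.8,.85,.9):
    out=[]
    for y,h in ((-110,39.5),(-110,16.5),(-131,6)):
        r_=R.from_euler('y',th).apply([-75,0,h]); out.append(pw(75+r_[0],y,48+r_[2]))
    print(th,proj(out,*c).round(0).tolist())
zoom(o[0],200,150,360,290,5,"k10.png")
E
```

```text
clock: 17.42
eef_pos: [548.6, -109.0, 107.0]
eef_rot: [-3.138, -0.093, 3.014]
wrist_force: [-7.7, -0.2, 3.9]
finger_gap: 37.8
t17.48 p [ 548.2 -108.9  106.9] rot [-3.138 -0.092  3.014] j [-0.25  0.47  1.53 -0.02  1.23 -1.69] F [-4.6 -2.6 -1.6] M [-0.17  1.16  0.08] gap 38.0
0.7 [[285.0, 258.0], [284.0, 226.0], [252.0, 212.0]]
0.75 [[285.0, 265.0], [284.0, 231.0], [252.0, 217.0]]
0.8 [[285.0, 273.0], [284.0, 237.0], [251.0, 222.0]]
0.85 [[285.0, 280.0], [284.0, 243.0], [251.0, 228.0]]
0.9 [[285.0, 288.0], [284.0, 250.0], [251.0, 234.0]]
```

View pics/b10.png

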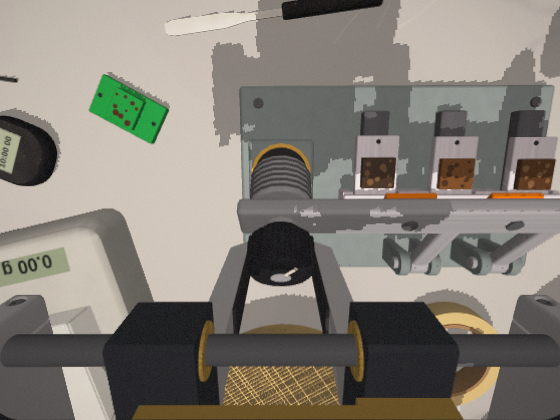

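Run:
```python
from h import *
A,t=tool()
W=R.from_euler('z',PY)
for th0 in (.8,.82,.84):
    p,B=bar(th0,.093,0); d=W.inv().apply(t-p); r=R.from_euler('y',th0).inv().apply(d); print(th0,r)
p0,B0=bar(.82,.093,34)
for th in list(np.arange(.95,1.9,.12)):
    a=.093+0.6*(th-.82)/.85
    p,B=bar(th,a,34)
    print(round(th,2),p.round(),np.round(B0.T@(p-p0)/1000,4).tolist(),R.from_matrix(B0.T@B).as_rotvec().round(3).tolist())
```

```text
0.8 [ 1.83874358 -1.42569293 36.41664803]
0.82 [ 1.12509093 -1.42569293 34.94623736]
0.84 [ 0.44098727 -1.42569293 33.46184866]
0.95 [ 556. -108.  110.] [-0.0083, -0.0, -0.0038] [0.0, 0.092, 0.0]
1.07 [ 564. -109.  112.] [-0.0163, 0.0, -0.0062] [0.0, 0.176, 0.0]
1.19 [ 572. -111.  112.] [-0.0246, 0.0, -0.0076] [0.0, 0.261, 0.0]
1.31 [ 580. -112.  112.] [-0.0329, 0.0, -0.008] [0.0, 0.346, 0.0]
1.43 [ 588. -113.  111.] [-0.0412, 0.0, -0.0073] [0.0, 0.431, 0.0]
1.55 [ 596. -114.  108.] [-0.0493, 0.0, -0.0056] [0.0, 0.515, 0.0]
1.67 [ 604. -115.  105.] [-0.0572, 0.0, -0.0029] [0.0, 0.6, 0.0]
1.79 [ 611. -115.  100.] [-0.0646, 0.0, 0.0008] [0.0, 0.685, 0.0]
```

```bash
python3 -m pendant '[{"claw":0.03,"delta_pos":[-0.0083,0,-0.0038],"rotation":[0,0.092,0]},{"claw":0.03,"delta_pos":[-0.0163,0,-0.0062],"rotation":[0,0.176,0]},{"claw":0.03,"delta_pos":[-0.0246,0,-0.0076],"rotation":[0,0.261,0]},{"claw":0.03,"delta_pos":[-0.0329,0,-0.008],"rotation":[0,0.346,0]},{"claw":0.03,"delta_pos":[-0.0412,0,-0.0073],"rotation":[0,0.431,0]},{"claw":0.03,"delta_pos":[-0.0412,0,-0.0073],"rotation":[0,0.431,0]}]' 60
python3 - <<'E'
from h import *
o=cam("wrist","b11.png");st();c=o[1:]
for th in (1.1,1.2,1.3,1.4):
    out=[]
    for y,h in ((-110,39.5),(-110,16.5),(-131,6)):
        r_=R.from_euler('y',th).apply([-75,0,h]); out.append(pw(75+r_[0],y,48+r_[2]))
    print(th,proj(out,*c).round(0).tolist())
E
```

```text
clock: 18.23
eef_pos: [590.0, -114.2, 110.0]
eef_rot: [-3.138, -0.522, 3.012]
wrist_force: [-2.3, 1.9, -0.5]
finger_gap: 37.6
t18.27 p [ 589.7 -114.2  110. ] rot [-3.138 -0.521  3.012] j [-0.23  0.84  1.01 -0.05  1.81 -1.67] F [-3.   1.6 -1.2] M [-0.01  0.27 -0.28] gap 37.3
1.1 [[285.0, 227.0], [284.0, 198.0], [252.0, 186.0]]
1.2 [[285.0, 242.0], [284.0, 209.0], [252.0, 196.0]]
1.3 [[285.0, 257.0], [284.0, 221.0], [251.0, 206.0]]
1.4 [[285.0, 271.0], [284.0, 233.0], [251.0, 217.0]]
```

View pics/b11.png

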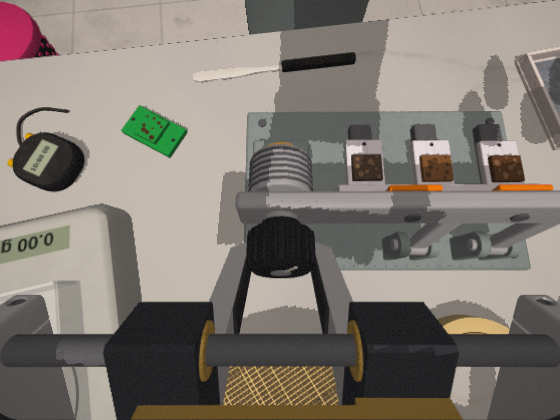

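The bar is at about 1.38 rad and held well, so I'll continue past the balance point.

Run:
```python
from h import *
A,t=tool()
p0,B0=bar(1.38,.521,35)
for th in (1.5,1.62,1.74,1.84):
    a=.521+0.5*(th-1.38)
    p,B=bar(th,a,35)
    print(round(th,2),np.round(B0.T@(p-p0)/1000,4).tolist(),R.from_matrix(B0.T@B).as_rotvec().round(3).tolist())
```

```text
1.5 [-0.0086, 0.0, -0.0022] [0.0, 0.06, 0.0]
1.62 [-0.0173, 0.0, -0.0032] [0.0, 0.12, 0.0]
1.74 [-0.0261, 0.0, -0.0031] [0.0, 0.18, 0.0]
1.84 [-0.0334, 0.0, -0.0022] [0.0, 0.23, 0.0]
```

```bash
python3 -m pendant '[{"claw":0.03,"delta_pos":[-0.0086,0,-0.0022],"rotation":[0,0.06,0]},{"claw":0.03,"delta_pos":[-0.0173,0,-0.0032],"rotation":[0,0.12,0]},{"claw":0.03,"delta_pos":[-0.0261,0,-0.0031],"rotation":[0,0.18,0]},{"claw":0.03,"delta_pos":[-0.0334,0,-0.0022],"rotation":[0,0.23,0]},{"claw":0.03,"delta_pos":[-0.0334,0,-0.0022],"rotation":[0,0.23,0]}]' 60
python3 - <<'E'
from h import *
o=cam("wrist","b12.png");st();c=o[1:]
for th in (1.5,1.6,1.7,1.8,1.9):
    out=[]
    for y,h in ((-110,39.5),(-110,16.5),(-131,6)):
        r_=R.from_euler('y',th).apply([-75,0,h]); out.append(pw(75+r_[0],y,48+r_[2]))
    print(th,proj(out,*c).round(0).tolist())
E
```

```text
clock: 18.9
eef_pos: [619.8, -118.0, 94.8]
eef_rot: [-3.137, -0.75, 3.012]
wrist_force: [-3.3, 1.1, -2.6]
finger_gap: 36.6
t18.95 p [ 619.6 -117.9   94.9] rot [-3.137 -0.75   3.012] j [-0.22  1.11  0.63 -0.08  2.15 -1.68] F [-1.1  1.7 -1.5] M [ 0.03 -0.06 -0.23] gap 37.0
1.5 [[285.0, 219.0], [284.0, 186.0], [251.0, 172.0]]
1.6 [[285.0, 234.0], [284.0, 198.0], [250.0, 183.0]]
1.7 [[285.0, 248.0], [285.0, 211.0], [250.0, 194.0]]
1.8 [[285.0, 262.0], [285.0, 223.0], [250.0, 206.0]]
1.9 [[285.0, 275.0], [285.0, 236.0], [250.0, 219.0]]
```

View pics/b12.png

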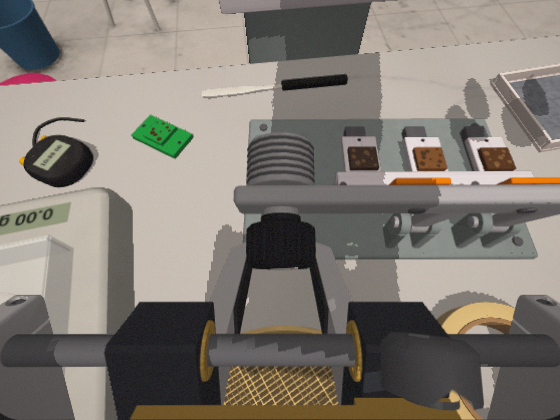

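Bar is at about 1.78 rad, past balance. I'll open, let it rest on its stop and leave upward, avoiding the bottle cap at the lower right of the view.

```bash
python3 -m pendant '[{"claw":0.06,"delta_pos":[0,0,0],"rotation":[0,0,0]},{"claw":0.06,"delta_pos":[0,0,0],"rotation":[0,0,0]},{"claw":0.06,"delta_pos":[0,0,0],"rotation":[0,0,0]}]'
python3 - <<'E'
from h import *
st();A,t=tool();print(A.T@[0,0,1],A.T@[1,0,0]);im=cam("wrist","b13.png")[0]
E
```

```text
clock: 19.32
eef_pos: [619.6, -118.0, 95.3]
eef_rot: [-3.137, -0.749, 3.011]
wrist_force: [-0.6, -0.1, -0.1]
finger_gap: 59.8
t19.32 p [ 619.6 -118.    95.3] rot [-3.137 -0.749  3.011] j [-0.22  1.11  0.63 -0.08  2.14 -1.68] F [-0.6 -0.1 -0.1] M [-0.04 -0.26  0.01] gap 59.8
[ 0.6805658  -0.00319836 -0.73267999] [-0.72649461  0.12679016 -0.67537385]
```

View pics/b13.png

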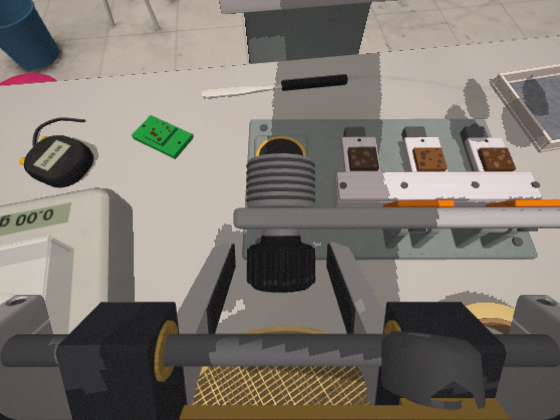

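The bar rests fully open, and carriers with brown slabs are at all three stations. I'll rise, level the tool and take a look.

```bash
python3 -m pendant '[{"claw":0.06,"delta_pos":[0.03,0,-0.033],"rotation":[0,0,0]},{"claw":0.06,"delta_pos":[0.06,0,-0.066],"rotation":[0,0,0]},{"claw":0.06,"delta_pos":[0.09,0,-0.099],"rotation":[0,0,0]},{"claw":0.06,"delta_pos":[0.1,0,-0.1],"rotation":[0,-0.15,0]},{"claw":0.06,"delta_pos":[0.13,0,-0.1],"rotation":[0,-0.3,0]},{"claw":0.06,"delta_pos":[0.16,0,-0.1],"rotation":[0,-0.45,0]},{"claw":0.06,"delta_pos":[0.17,0,-0.1],"rotation":[0,-0.6,0]},{"claw":0.06,"delta_pos":[0.17,0,-0.1],"rotation":[0,-0.75,0]}]'
python3 - <<'E'
from h import *
st();p=pw(-20,38,150);go(p,3.015)
E
```

```text
clock: 20.38
eef_pos: [563.4, -110.2, 286.0]
eef_rot: [-3.138, 0.009, 3.014]
wrist_force: [1.9, -0.9, 0.0]
finger_gap: 59.8
t20.38 p [ 563.4 -110.2  286. ] rot [-3.138  0.009  3.014] j [-0.26  0.3   1.33 -0.    1.5  -1.7 ] F [ 1.9 -0.9  0. ] M [-0.01 -0.06  0.03] gap 59.8
delta [0.085, 0.1497, 0.1347] rot [-0.004, 0.009, -0.001] dist 0.219
```

```bash
python3 -m pendant '[{"claw":0.055,"delta_pos":[0.06,0.05,0.02],"rotation":[0,0,0]},{"claw":0.055,"delta_pos":[0.085,0.1,0.05],"rotation":[-0.004,0.009,0]},{"claw":0.055,"delta_pos":[0.085,0.15,0.1],"rotation":[-0.004,0.009,0]},{"claw":0.055,"delta_pos":[0.085,0.15,0.135],"rotation":[-0.004,0.009,0]},{"claw":0.055,"delta_pos":[0.085,0.15,0.135],"rotation":[-0.004,0.009,0]},{"claw":0.055,"delta_pos":[0.085,0.15,0.135],"rotation":[-0.004,0.009,0]}]' 30
python3 - <<'E'
from h import *
o=cam("wrist","c1.png");st();c=o[1:];im=o[0].copy()
pts=[]
for y in (104,38,-28):
    for x in(-30,):
        for s in (-18,18): pts.append(pw(x,y+s,32))
    for x in (-14,12):
        for s in (-14,14): pts.append(pw(x,y+s,38))
q=proj(pts,*c)
im=cv2.resize(im,None,fx=1.4,fy=1.4)
for p in q: cv2.circle(im,tuple(np.round(p*1.4).astype(int)),2,(0,0,255),-1)
cv2.imwrite("pics/c1o.png",im)
E
```

```text
clock: 21.12
eef_pos: [500.2, 48.0, 151.7]
eef_rot: [3.141, 0.002, 3.014]
wrist_force: [-0.3, 0.3, 0.6]
finger_gap: 54.9
t21.18 p [500.4  47.9 151.9] rot [3.141e+00 3.000e-03 3.014e+00] j [ 0.02  0.25  1.72  0.    1.17 -1.42] F [ 0.6 -0.2  1.3] M [ 0.03  0.03 -0.02] gap 54.9
```

View pics/c1o.png

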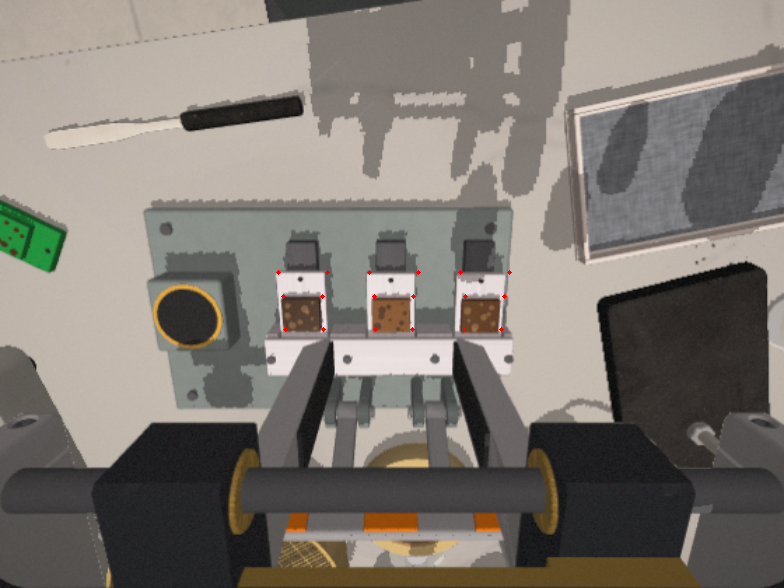

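The carriers' slabs are at display pixels (302,314), (391,314) and (480,314), within about 3 mm of prediction. I'll take the left-hand one (+104) first.

Run:
```python
from h import *
go(pw(-12,102,60),3.015)
go(pw(-12,102,25.5),3.015)
```

```text
delta [-0.0064, 0.0643, 0.092] rot [0.001, 0.003, -0.001] dist 0.112
delta [-0.0063, 0.0643, 0.1265] rot [0.001, 0.003, -0.001] dist 0.142
```

```bash
python3 -m pendant '[{"claw":0.054,"delta_pos":[-0.006,0.04,0.02],"rotation":[0,0.003,0]},{"claw":0.054,"delta_pos":[-0.006,0.064,0.06],"rotation":[0,0.003,0]},{"claw":0.054,"delta_pos":[-0.006,0.064,0.09],"rotation":[0,0.003,0]},{"claw":0.054,"delta_pos":[-0.006,0.064,0.09],"rotation":[0,0.003,0]}]' 30
python3 - <<'E'
from h import *
o=cam("wrist","c2.png");st();go(pw(-12,102,25.5),3.015)
E
```

```text
clock: 21.68
eef_pos: [514.9, 110.0, 62.0]
eef_rot: [3.141, -0.001, 3.013]
wrist_force: [-0.4, 0.0, 0.3]
finger_gap: 54.2
t21.73 p [515.7 110.   63.4] rot [3.141e+00 1.000e-03 3.012e+00] j [ 0.14  0.41  1.73  0.    1.   -1.3 ] F [ 0.   0.2 -0.2] M [ 0.03  0.01 -0.02] gap 54.0
delta [0.0005, 0.0008, 0.0379] rot [0.001, 0.001, -0.003] dist 0.038
```

View pics/c2.png

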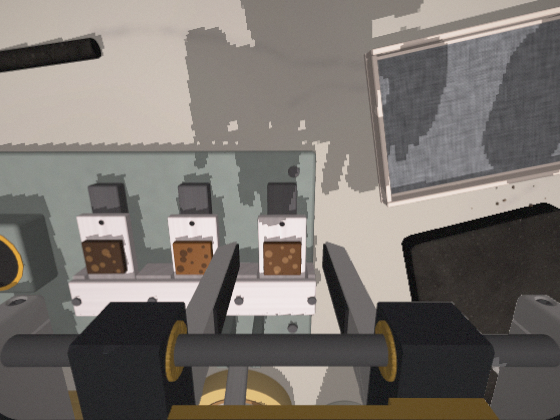

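```bash
python3 -m pendant '[{"claw":0.054,"delta_pos":[0.0005,0.0008,0.02],"rotation":[0,0,0]},{"claw":0.054,"delta_pos":[0.0005,0.0008,0.038],"rotation":[0,0,0]},{"claw":0.054,"delta_pos":[0.0005,0.0008,0.038],"rotation":[0,0,0]},{"claw":0.054,"delta_pos":[0.0005,0.0008,0.038],"rotation":[0,0,0]}]' 30
python3 -m pendant '[{"claw":0.03,"delta_pos":[0,0,0],"rotation":[0,0,0]},{"claw":0.03,"delta_pos":[0,0,0],"rotation":[0,0,0]},{"claw":0.03,"delta_pos":[0,0,0],"rotation":[0,0,0]}]' 30
python3 -c "
from h import *
st()"
```

```text
clock: 22.22
eef_pos: [515.8, 110.8, 26.3]
eef_rot: [3.14, 0.002, 3.012]
wrist_force: [-0.6, 0.3, 0.3]
finger_gap: 54.0
clock: 22.6
eef_pos: [516.1, 110.9, 26.7]
eef_rot: [3.14, 0.003, 3.012]
wrist_force: [-0.8, 0.2, 4.2]
finger_gap: 35.3
t22.60 p [516.1 110.9  26.7] rot [3.140e+00 3.000e-03 3.012e+00] j [ 0.14  0.47  1.74  0.    0.92 -1.3 ] F [-0.8  0.2  4.2] M [-0.03  0.14 -0.03] gap 35.3
```

```bash
python3 -m pendant '[{"claw":0.03,"delta_pos":[0.01,0,0],"rotation":[0,0,0]},{"claw":0.03,"delta_pos":[0.02,0,0],"rotation":[0,0,0]},{"claw":0.03,"delta_pos":[0.032,0,0],"rotation":[0,0,0]},{"claw":0.03,"delta_pos":[0.032,0,0],"rotation":[0,0,0]},{"claw":0.03,"delta_pos":[0.032,0,-0.02],"rotation":[0,0,0]},{"claw":0.03,"delta_pos":[0.032,0,-0.05],"rotation":[0,0,0]},{"claw":0.03,"delta_pos":[0.032,0,-0.08],"rotation":[0,0,0]},{"claw":0.03,"delta_pos":[0.032,0,-0.08],"rotation":[0,0,0]}]' 30
python3 - <<'E'
from h import *
o=cam("wrist","c3.png");t=cam("top","t3.png");st()
zoom(t[0],80,170,350,290,3,"t3z.png")
E
```

```text
clock: 23.6
eef_pos: [484.9, 115.1, 108.1]
eef_rot: [3.139, 0.006, 3.012]
wrist_force: [-0.3, -0.6, -0.5]
finger_gap: 35.0
t23.70 p [483.6 114.9 105.8] rot [3.140e+00 2.000e-03 3.012e+00] j [ 0.16  0.29  1.78  0.    1.07 -1.28] F [-0.6  0.2 -0.5] M [-0.    0.   -0.02] gap 35.5
```

View pics/c3.png

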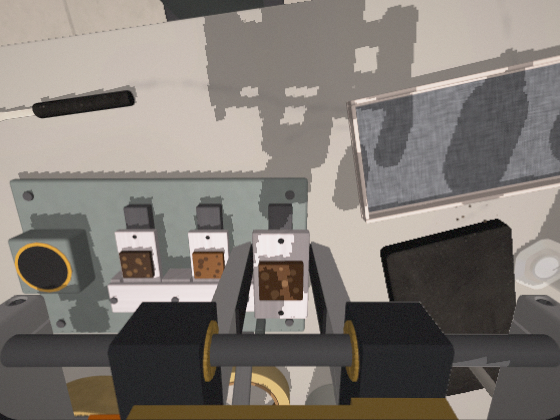

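View pics/t3z.png

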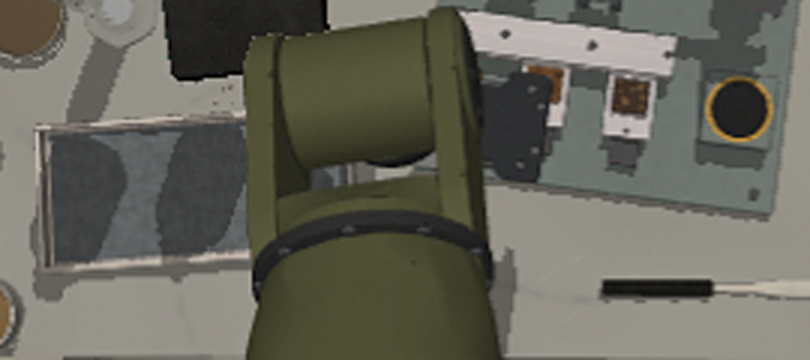

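The carrier is lifted level, and the tray hasn't moved. Next I'll compute the in-hand offset and the tray position from this wrist picture.

```bash
cat >> h.py <<'E'
TC=np.array([442.,310.,0.]); TY=0.075
def tr(y,x=0,z=7.,off=12.): 
    "TCP world for carrier centre at tray (x,y)"
    return TC+R.from_euler('z',TY).apply([x,y+off,z])
E
python3 - <<'E'
from h import *
c=model("wrist");A,t=tool()
P=unproj([[280,233],[279,319]],t[2]+5.5,*c); print((P-t)@A)
Q=unproj([[352,104],[367,220]],18,*c); print(Q, np.linalg.norm(Q[0]-Q[1]))
print(TC+R.from_euler('z',TY).apply([[-56,-120,18],[56,-120,18]]))
go(tr(74,z=60),TY+np.pi/2)
E
```

```text
[[ 17.70899343  -0.78701912  -5.5357878 ]
 [-44.07063947  -1.42086949  -5.41482035]]
[[395.6214738  185.93349823  18.        ]
 [499.42587975 193.7272312   18.        ]] 104.09657519378247
[[395.14899106 186.14127822  18.        ]
 [506.83413869 194.53340543  18.        ]]
delta [0.084, 0.2723, 0.0459] rot [0.002, 0.001, 1.367] dist 0.289
```

```bash
python3 -m pendant '[{"claw":0.03,"delta_pos":[0.02,0.03,0],"rotation":[0,0,0.17]},{"claw":0.03,"delta_pos":[0.04,0.07,0],"rotation":[0,0,0.34]},{"claw":0.03,"delta_pos":[0.06,0.11,0],"rotation":[0,0,0.51]},{"claw":0.03,"delta_pos":[0.08,0.15,0],"rotation":[0,0,0.68]},{"claw":0.03,"delta_pos":[0.085,0.19,0],"rotation":[0,0,0.85]},{"claw":0.03,"delta_pos":[0.085,0.23,0],"rotation":[0,0,1.02]},{"claw":0.03,"delta_pos":[0.085,0.272,0.01],"rotation":[0,0,1.19]},{"claw":0.03,"delta_pos":[0.085,0.273,0.03],"rotation":[0,0,1.367]},{"claw":0.03,"delta_pos":[0.085,0.273,0.046],"rotation":[0,0,1.367]},{"claw":0.03,"delta_pos":[0.085,0.273,0.046],"rotation":[0,0,1.367]}]' 30
python3 - <<'E'
from h import *
o=cam("wrist","c4.png");st()
go(tr(74,z=7.5,off=13),TY+np.pi/2)
c=model("wrist");print(proj(TC+R.from_euler('z',TY).apply([[-56,-120,18],[56,-120,18],[-56,120,18],[56,120,18]]),*c).round())
E
```

```text
clock: 24.95
eef_pos: [433.9, 395.6, 58.0]
eef_rot: [-3.141, 0.001, 1.649]
wrist_force: [0.8, 0.3, -1.5]
finger_gap: 35.3
t25.00 p [434.5 396.   59.3] rot [3.141 0.    1.648] j [ 0.68  0.54  1.55 -0.    1.06  0.6 ] F [0.1 0.2 0. ] M [-0.05  0.08  0.01] gap 35.4
delta [0.0007, 0.001, 0.0518] rot [0.001, 0.0, 0.002] dist 0.052
[[223. 431.]
 [339. 431.]
 [207. 189.]
 [358. 190.]]
```

View pics/c4.png

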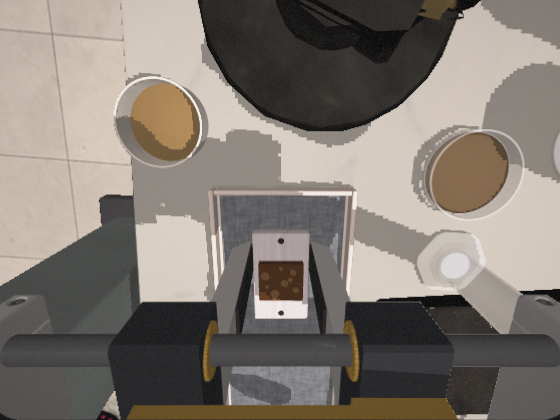

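The tray walls sit at columns 209–354 and row 189, as predicted, with the carrier centred. I'll lower it and release.

```bash
python3 -m pendant '[{"claw":0.03,"delta_pos":[0.0005,0,0.02],"rotation":[0,0,0]},{"claw":0.03,"delta_pos":[0.0005,0,0.04],"rotation":[0,0,0]},{"claw":0.03,"delta_pos":[0.0005,0,0.05],"rotation":[0,0,0]},{"claw":0.03,"delta_pos":[0.0005,0,0.0518],"rotation":[0,0,0]},{"claw":0.03,"delta_pos":[0.0005,0,0.0518],"rotation":[0,0,0]}]' 30
python3 -c "
from h import *
st()"
```

```text
clock: 25.62
eef_pos: [434.6, 396.6, 7.7]
eef_rot: [3.14, 0.0, 1.648]
wrist_force: [0.4, -0.8, -0.1]
finger_gap: 35.6
t25.62 p [434.6 396.6   7.7] rot [3.14  0.    1.648] j [ 0.68  0.61  1.57 -0.    0.96  0.6 ] F [ 0.4 -0.8 -0.1] M [-0.05  0.07  0.05] gap 35.6
```

Now I'll release, rise and return towards the second station.

```bash
python3 -m pendant '[{"claw":0.03,"delta_pos":[0,0,0.001],"rotation":[0,0,0]},{"claw":0.052,"delta_pos":[0,0,0.001],"rotation":[0,0,0]},{"claw":0.052,"delta_pos":[0,0,0],"rotation":[0,0,0]},{"claw":0.052,"delta_pos":[0,0,-0.03],"rotation":[0,0,0]},{"claw":0.052,"delta_pos":[0,0,-0.07],"rotation":[0,0,0]},{"claw":0.052,"delta_pos":[0,0,-0.1],"rotation":[0,0,0]},{"claw":0.052,"delta_pos":[0,0,-0.1],"rotation":[0,0,0]}]' 30
python3 - <<'E'
from h import *
o=cam("wrist","c5.png");st()
go(pw(-12,37,105),3.015)
E
```

```text
clock: 26.5
eef_pos: [435.3, 397.3, 110.2]
eef_rot: [3.137, -0.002, 1.648]
wrist_force: [-0.2, -0.0, 0.2]
finger_gap: 51.7
t26.55 p [434.7 396.7 108.3] rot [ 3.139e+00 -1.000e-03  1.648e+00] j [ 0.68  0.48  1.51 -0.    1.15  0.6 ] F [-1.1 -0.  -0.8] M [-0.07  0.07 -0.03] gap 52.2
delta [-0.3549, 0.045, 0.0031] rot [0.003, 0.001, -1.367] dist 0.358
```

View pics/c5.png

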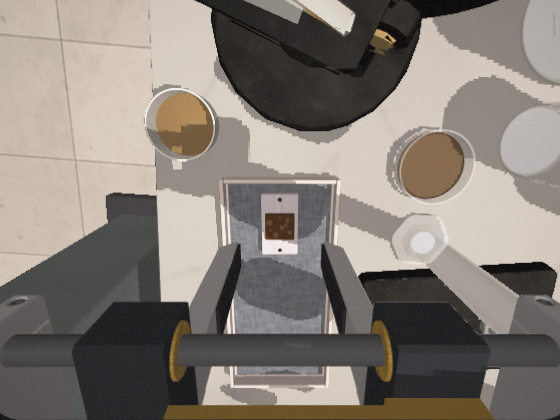

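```bash
python3 -m pendant '[{"claw":0.054,"delta_pos":[-0.045,0,0],"rotation":[0,0,-0.15]},{"claw":0.054,"delta_pos":[-0.09,0.01,0],"rotation":[0,0,-0.3]},{"claw":0.054,"delta_pos":[-0.13,0.02,0],"rotation":[0,0,-0.45]},{"claw":0.054,"delta_pos":[-0.17,0.025,0],"rotation":[0,0,-0.6]},{"claw":0.054,"delta_pos":[-0.21,0.03,0],"rotation":[0,0,-0.76]},{"claw":0.054,"delta_pos":[-0.25,0.035,0],"rotation":[0,0,-0.92]},{"claw":0.054,"delta_pos":[-0.29,0.04,0],"rotation":[0,0,-1.08]},{"claw":0.054,"delta_pos":[-0.33,0.045,0],"rotation":[0,0,-1.24]},{"claw":0.054,"delta_pos":[-0.355,0.045,0.003],"rotation":[0.003,0,-1.367]},{"claw":0.054,"delta_pos":[-0.355,0.045,0.003],"rotation":[0.003,0,-1.367]}]' 30
python3 - <<'E'
from h import *
st();go(pw(-12,37,60),3.015)
E
```

```text
clock: 27.8
eef_pos: [506.5, 45.2, 103.8]
eef_rot: [-3.14, -0.002, 3.013]
wrist_force: [-1.2, 0.9, -0.2]
finger_gap: 54.1
t27.80 p [506.5  45.2 103.8] rot [-3.140e+00 -2.000e-03  3.013e+00] j [ 0.02  0.32  1.75 -0.    1.08 -1.42] F [-1.2  0.9 -0.2] M [ 0.05 -0.02 -0.05] gap 54.1
delta [-0.0005, 0.0014, 0.0438] rot [-0.001, -0.002, -0.002] dist 0.044
```

```bash
python3 -m pendant '[{"claw":0.054,"delta_pos":[-0.0005,0.0014,0.02],"rotation":[0,0,0]},{"claw":0.054,"delta_pos":[-0.0005,0.0014,0.044],"rotation":[0,-0.002,0]},{"claw":0.054,"delta_pos":[-0.0005,0.0014,0.044],"rotation":[0,-0.002,0]}]' 30
python3 - <<'E'
from h import *
st();o=cam("wrist","c6.png");go(pw(-12,37,26),3.015)
E
```

```text
clock: 28.18
eef_pos: [505.8, 47.3, 58.1]
eef_rot: [-3.14, -0.004, 3.012]
wrist_force: [-0.2, -0.7, -0.3]
finger_gap: 54.1
t28.18 p [505.8  47.3  58.1] rot [-3.14  -0.004  3.012] j [ 0.02  0.39  1.78 -0.    0.98 -1.42] F [-0.2 -0.7 -0.3] M [-0.   -0.01  0.01] gap 54.1
delta [-0.0007, -0.0006, 0.0333] rot [-0.001, -0.001, -0.003] dist 0.033
```

View pics/c6.png

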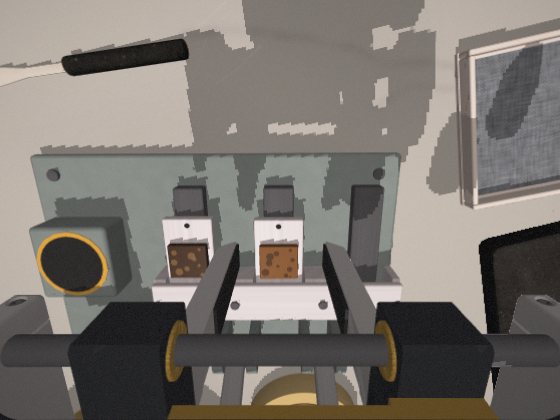

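The carrier is at column 279 and the finger centre at 281, so I'll shift 1 mm and grasp.

```bash
python3 -m pendant '[{"claw":0.054,"delta_pos":[-0.0007,-0.0016,0.02],"rotation":[0,0,-0.003]},{"claw":0.054,"delta_pos":[-0.0007,-0.0016,0.033],"rotation":[0,0,-0.003]},{"claw":0.054,"delta_pos":[-0.0007,-0.0016,0.033],"rotation":[0,0,-0.003]},{"claw":0.03,"delta_pos":[-0.0007,-0.0016,0.033],"rotation":[0,0,-0.003]},{"claw":0.03,"delta_pos":[-0.0007,-0.0016,0.033],"rotation":[0,0,-0.003]},{"claw":0.03,"delta_pos":[-0.0007,-0.0016,0.033],"rotation":[0,0,-0.003]}]' 30
python3 -m pendant '[{"claw":0.03,"delta_pos":[0.01,0,0],"rotation":[0,0,0]},{"claw":0.03,"delta_pos":[0.02,0,0],"rotation":[0,0,0]},{"claw":0.03,"delta_pos":[0.032,0,0],"rotation":[0,0,0]},{"claw":0.03,"delta_pos":[0.032,0,0],"rotation":[0,0,0]},{"claw":0.03,"delta_pos":[0.032,0,-0.02],"rotation":[0,0,0]},{"claw":0.03,"delta_pos":[0.032,0,-0.05],"rotation":[0,0,0]},{"claw":0.03,"delta_pos":[0.032,0,-0.08],"rotation":[0,0,0]},{"claw":0.03,"delta_pos":[0.032,0,-0.08],"rotation":[0,0,0]}]' 30
python3 - <<'E'
from h import *
o=cam("wrist","c7.png");t=cam("top","t7.png");st()
zoom(t[0],80,170,350,290,3,"t7z.png")
go(tr(0,z=60,off=13),TY+np.pi/2)
E
```

```text
clock: 28.98
eef_pos: [507.3, 45.5, 26.9]
eef_rot: [-3.14, -0.001, 3.015]
wrist_force: [-1.0, 0.3, 3.8]
finger_gap: 35.3
clock: 29.98
eef_pos: [476.6, 49.6, 108.6]
eef_rot: [-3.141, 0.003, 3.015]
wrist_force: [0.4, -0.8, -1.3]
finger_gap: 35.5
t30.07 p [475.4  49.6 106.3] rot [-3.140e+00 -1.000e-03  3.015e+00] j [ 0.03  0.25  1.83 -0.    1.06 -1.42] F [-1.1 -0.1 -1.2] M [0.02 0.02 0.03] gap 35.4
delta [0.0685, 0.2669, 0.046] rot [-0.002, -0.0, 1.369] dist 0.279
```

View pics/c7.png

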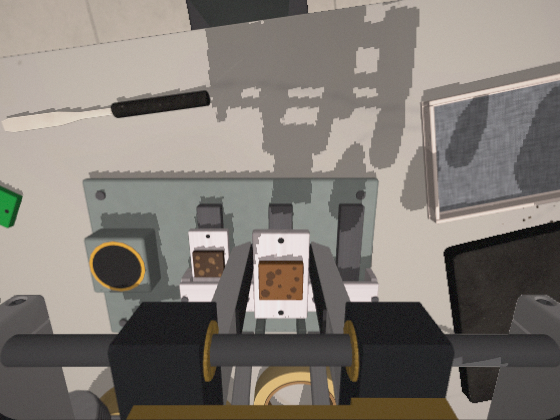

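View pics/t7z.png

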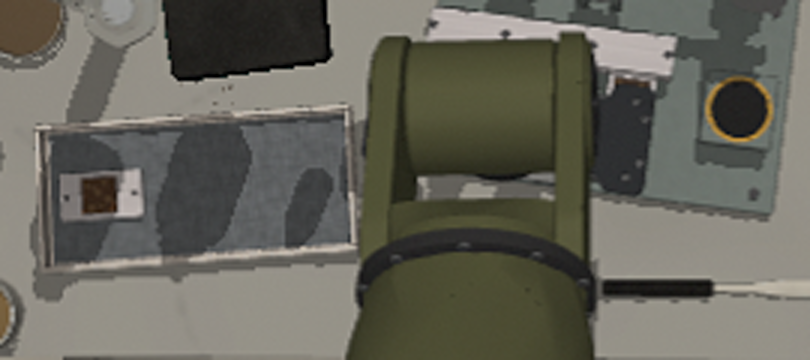

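The first carrier lies flat at the tray's left end and the tray hasn't moved. The second is going to the middle slot.

```bash
python3 -m pendant '[{"claw":0.03,"delta_pos":[0.02,0.03,0],"rotation":[0,0,0.17]},{"claw":0.03,"delta_pos":[0.04,0.07,0],"rotation":[0,0,0.34]},{"claw":0.03,"delta_pos":[0.055,0.11,0],"rotation":[0,0,0.51]},{"claw":0.03,"delta_pos":[0.06,0.15,0],"rotation":[0,0,0.68]},{"claw":0.03,"delta_pos":[0.0685,0.19,0],"rotation":[0,0,0.85]},{"claw":0.03,"delta_pos":[0.0685,0.23,0],"rotation":[0,0,1.02]},{"claw":0.03,"delta_pos":[0.0685,0.267,0.01],"rotation":[0,0,1.19]},{"claw":0.03,"delta_pos":[0.0685,0.267,0.03],"rotation":[0,0,1.369]},{"claw":0.03,"delta_pos":[0.0685,0.267,0.046],"rotation":[0,0,1.369]},{"claw":0.03,"delta_pos":[0.0685,0.267,0.046],"rotation":[0,0,1.369]}]' 30
python3 - <<'E'
from h import *
o=cam("wrist","c8.png");st()
go(tr(0,z=7.5,off=13),TY+np.pi/2)
E
```

```text
clock: 31.32
eef_pos: [440.3, 322.2, 58.2]
eef_rot: [-3.137, 0.003, 1.65]
wrist_force: [0.5, -0.3, 0.0]
finger_gap: 35.5
t31.38 p [440.9 322.6  59.4] rot [-3.139e+00  2.000e-03  1.649e+00] j [ 0.56  0.46  1.67 -0.    1.02  0.49] F [ 0.3 -0.5 -0.7] M [-0.04  0.09 -0.01] gap 35.6
delta [0.0005, 0.0003, 0.0519] rot [-0.003, 0.002, 0.003] dist 0.052
```

View pics/c8.png

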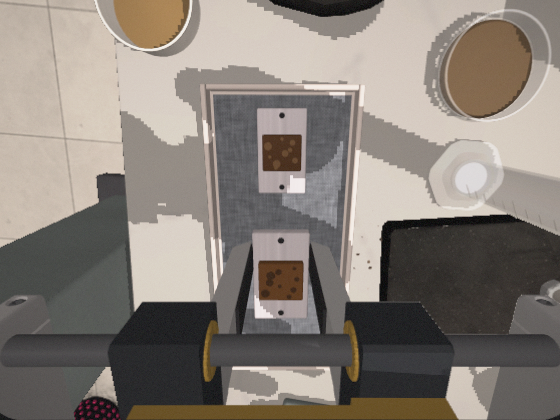

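```bash
python3 -m pendant '[{"claw":0.03,"delta_pos":[0,0,0.02],"rotation":[0,0,0]},{"claw":0.03,"delta_pos":[0,0,0.04],"rotation":[-0.003,0.002,0]},{"claw":0.03,"delta_pos":[0,0,0.051],"rotation":[-0.003,0.002,0]},{"claw":0.03,"delta_pos":[0,0,0.052],"rotation":[-0.003,0.002,0]},{"claw":0.03,"delta_pos":[0,0,0.052],"rotation":[-0.003,0.002,0]}]' 30
python3 -m pendant '[{"claw":0.03,"delta_pos":[0,0,0.001],"rotation":[0,0,0]},{"claw":0.052,"delta_pos":[0,0,0.001],"rotation":[0,0,0]},{"claw":0.052,"delta_pos":[0,0,0],"rotation":[0,0,0]},{"claw":0.052,"delta_pos":[0,0,-0.03],"rotation":[0,0,0]},{"claw":0.052,"delta_pos":[0,0,-0.07],"rotation":[0,0,0]},{"claw":0.052,"delta_pos":[0,0,-0.1],"rotation":[0,0,0]},{"claw":0.052,"delta_pos":[0,0,-0.1],"rotation":[0,0,0]}]' 30
python3 - <<'E'
from h import *
o=cam("wrist","c9.png");st()
go(pw(-12,-28.5,105),3.015)
E
```

```text
clock: 32.0
eef_pos: [441.1, 322.6, 8.2]
eef_rot: [3.14, -0.001, 1.649]
wrist_force: [0.1, 1.1, -0.9]
finger_gap: 35.4
clock: 32.88
eef_pos: [441.9, 323.1, 110.3]
eef_rot: [3.137, -0.003, 1.649]
wrist_force: [1.0, -1.3, 0.5]
finger_gap: 51.9
t32.92 p [441.2 322.6 108.6] rot [ 3.139e+00 -1.000e-03  1.649e+00] j [0.56 0.39 1.64 0.   1.11 0.49] F [ 0.1 -0.6 -1.6] M [-0.07  0.05  0.02] gap 51.7
delta [-0.3447, 0.0307, 0.0031] rot [0.003, 0.0, -1.366] dist 0.346
```

View pics/c9.png

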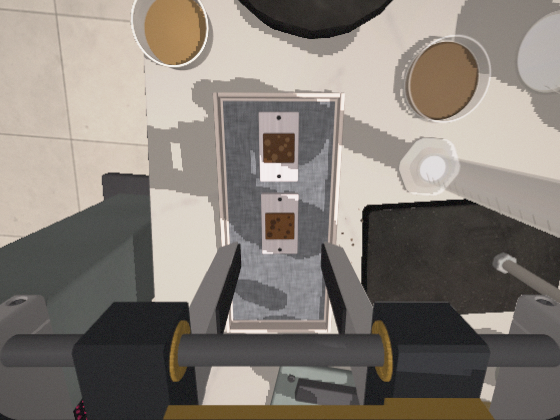

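Both carriers lie flat at (279,148) and (280,225), and the third slot is free. On to the third.

```bash
python3 -m pendant '[{"claw":0.054,"delta_pos":[-0.045,0,0],"rotation":[0,0,-0.15]},{"claw":0.054,"delta_pos":[-0.09,0.005,0],"rotation":[0,0,-0.3]},{"claw":0.054,"delta_pos":[-0.13,0.01,0],"rotation":[0,0,-0.45]},{"claw":0.054,"delta_pos":[-0.17,0.015,0],"rotation":[0,0,-0.6]},{"claw":0.054,"delta_pos":[-0.21,0.02,0],"rotation":[0,0,-0.76]},{"claw":0.054,"delta_pos":[-0.25,0.025,0],"rotation":[0,0,-0.92]},{"claw":0.054,"delta_pos":[-0.29,0.03,0],"rotation":[0,0,-1.08]},{"claw":0.054,"delta_pos":[-0.33,0.03,0],"rotation":[0,0,-1.24]},{"claw":0.054,"delta_pos":[-0.345,0.031,0.003],"rotation":[0.003,0,-1.366]},{"claw":0.054,"delta_pos":[-0.345,0.031,0.003],"rotation":[0.003,0,-1.366]}]' 30
python3 - <<'E'
from h import *
st();go(pw(-12,-28.5,60),3.015)
E
```

```text
clock: 34.17
eef_pos: [498.5, -19.4, 103.7]
eef_rot: [-3.141, -0.002, 3.013]
wrist_force: [-0.3, 0.2, -0.1]
finger_gap: 54.0
t34.17 p [498.5 -19.4 103.7] rot [-3.141e+00 -2.000e-03  3.013e+00] j [-0.11  0.3   1.77 -0.    1.07 -1.55] F [-0.3  0.2 -0.1] M [ 0.05 -0.07 -0.02] gap 54.0
delta [-0.0003, 0.0009, 0.0437] rot [-0.0, -0.002, -0.002] dist 0.044
```

```bash
python3 -m pendant '[{"claw":0.054,"delta_pos":[-0.0005,0.001,0.02],"rotation":[0,0,0]},{"claw":0.054,"delta_pos":[-0.0005,0.001,0.044],"rotation":[0,-0.002,-0.002]},{"claw":0.054,"delta_pos":[-0.0005,0.001,0.044],"rotation":[0,-0.002,-0.002]}]' 30
python3 - <<'E'
from h import *
st();o=cam("wrist","c10.png");go(pw(-12,-28.5,26),3.015)
E
```

```text
clock: 34.55
eef_pos: [497.8, -17.6, 58.0]
eef_rot: [-3.141, -0.004, 3.013]
wrist_force: [-0.4, 0.3, 0.9]
finger_gap: 54.3
t34.55 p [497.8 -17.6  58. ] rot [-3.141 -0.004  3.013] j [-0.11  0.37  1.81 -0.    0.97 -1.55] F [-0.4  0.3  0.9] M [-0.   -0.02 -0.01] gap 54.3
delta [-0.0005, -0.0007, 0.0332] rot [-0.0, -0.002, -0.002] dist 0.033
```

View pics/c10.png

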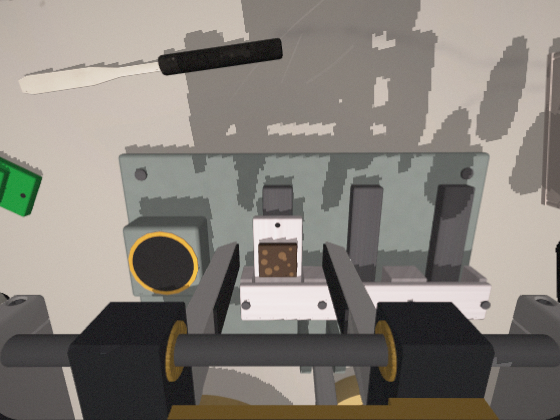

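```bash
python3 -m pendant '[{"claw":0.054,"delta_pos":[-0.0007,-0.002,0.02],"rotation":[0,0,-0.002]},{"claw":0.054,"delta_pos":[-0.0007,-0.002,0.033],"rotation":[0,0,-0.002]},{"claw":0.054,"delta_pos":[-0.0007,-0.002,0.033],"rotation":[0,0,-0.002]},{"claw":0.03,"delta_pos":[-0.0007,-0.002,0.033],"rotation":[0,0,-0.002]},{"claw":0.03,"delta_pos":[-0.0007,-0.002,0.033],"rotation":[0,0,-0.002]},{"claw":0.03,"delta_pos":[-0.0007,-0.002,0.033],"rotation":[0,0,-0.002]}]' 30
python3 -m pendant '[{"claw":0.03,"delta_pos":[0.01,0,0],"rotation":[0,0,0]},{"claw":0.03,"delta_pos":[0.02,0,0],"rotation":[0,0,0]},{"claw":0.03,"delta_pos":[0.032,0,0],"rotation":[0,0,0]},{"claw":0.03,"delta_pos":[0.032,0,0],"rotation":[0,0,0]},{"claw":0.03,"delta_pos":[0.032,0,-0.02],"rotation":[0,0,0]},{"claw":0.03,"delta_pos":[0.032,0,-0.05],"rotation":[0,0,0]},{"claw":0.03,"delta_pos":[0.032,0,-0.08],"rotation":[0,0,0]},{"claw":0.03,"delta_pos":[0.032,0,-0.08],"rotation":[0,0,0]}]' 30
python3 - <<'E'
from h import *
o=cam("wrist","c11.png");t=cam("top","t11.png");st()
zoom(t[0],80,170,350,290,3,"t11z.png")
go(tr(-74,z=60,off=13),TY+np.pi/2)
E
```

```text
clock: 35.35
eef_pos: [499.3, -19.9, 26.9]
eef_rot: [-3.141, -0.001, 3.015]
wrist_force: [-1.0, 0.5, 4.8]
finger_gap: 35.7
clock: 36.35
eef_pos: [468.5, -15.9, 108.5]
eef_rot: [-3.142, 0.002, 3.015]
wrist_force: [-0.0, 0.1, -1.4]
finger_gap: 35.4
t36.45 p [467.3 -15.8 106.2] rot [-3.141e+00 -2.000e-03  3.015e+00] j [-0.11  0.23  1.86 -0.    1.05 -1.56] F [ 0.3 -1.3 -0.6] M [-0.03 -0.01 -0.03] gap 35.1
delta [0.0538, 0.2603, 0.0462] rot [-0.001, -0.001, 1.37] dist 0.27
```

View pics/c11.png

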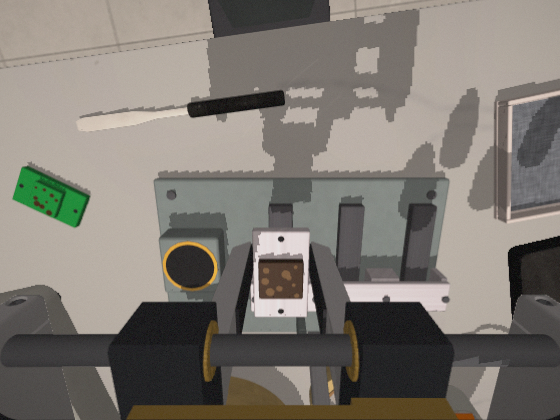

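View pics/t11z.png

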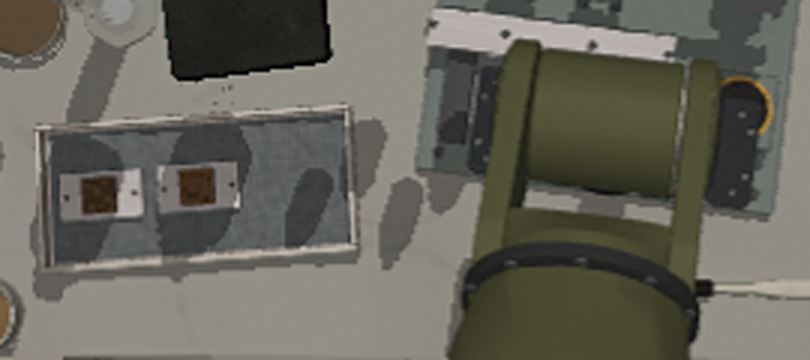

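The tray is unmoved and the third carrier is held level.

```bash
python3 -m pendant '[{"claw":0.03,"delta_pos":[0.01,0.03,0],"rotation":[0,0,0.17]},{"claw":0.03,"delta_pos":[0.02,0.07,0],"rotation":[0,0,0.34]},{"claw":0.03,"delta_pos":[0.03,0.11,0],"rotation":[0,0,0.51]},{"claw":0.03,"delta_pos":[0.04,0.15,0],"rotation":[0,0,0.68]},{"claw":0.03,"delta_pos":[0.05,0.19,0],"rotation":[0,0,0.85]},{"claw":0.03,"delta_pos":[0.054,0.23,0],"rotation":[0,0,1.02]},{"claw":0.03,"delta_pos":[0.054,0.26,0.01],"rotation":[0,0,1.19]},{"claw":0.03,"delta_pos":[0.054,0.26,0.03],"rotation":[0,0,1.37]},{"claw":0.03,"delta_pos":[0.054,0.26,0.046],"rotation":[0,0,1.37]},{"claw":0.03,"delta_pos":[0.054,0.26,0.046],"rotation":[0,0,1.37]}]' 30
python3 - <<'E'
from h import *
o=cam("wrist","c12.png");st()
go(tr(-74,z=7.5,off=13),TY+np.pi/2)
E
```

```text
clock: 37.7
eef_pos: [445.5, 248.2, 58.6]
eef_rot: [-3.137, 0.001, 1.649]
wrist_force: [-0.6, 0.0, -0.6]
finger_gap: 35.4
t37.75 p [446.1 248.5  59.7] rot [-3.139  0.     1.648] j [0.44 0.39 1.77 0.   0.98 0.36] F [ 0.6  0.5 -1. ] M [-0.06  0.07 -0.03] gap 35.4
delta [0.0007, 0.0007, 0.0522] rot [-0.003, 0.0, 0.002] dist 0.052
```

View pics/c12.png

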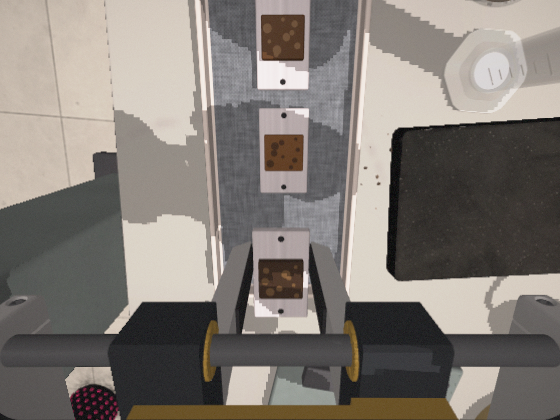

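```bash
python3 -m pendant '[{"claw":0.03,"delta_pos":[0,0,0.02],"rotation":[0,0,0]},{"claw":0.03,"delta_pos":[0,0,0.04],"rotation":[-0.003,0,0]},{"claw":0.03,"delta_pos":[0,0,0.051],"rotation":[-0.003,0,0]},{"claw":0.03,"delta_pos":[0,0,0.052],"rotation":[-0.003,0,0]},{"claw":0.03,"delta_pos":[0,0,0.052],"rotation":[-0.003,0,0]}]' 30
python3 -m pendant '[{"claw":0.03,"delta_pos":[0,0,0.001],"rotation":[0,0,0]},{"claw":0.052,"delta_pos":[0,0,0.001],"rotation":[0,0,0]},{"claw":0.052,"delta_pos":[0,0,0],"rotation":[0,0,0]},{"claw":0.052,"delta_pos":[0,0,-0.03],"rotation":[0,0,0]},{"claw":0.052,"delta_pos":[0,0,-0.07],"rotation":[0,0,0]},{"claw":0.052,"delta_pos":[0,0,-0.12],"rotation":[0,0,0]},{"claw":0.052,"delta_pos":[0,0,-0.14],"rotation":[0,0,0]}]' 30
python3 - <<'E'
from h import *
o=cam("wrist","c13.png");st()
E
```

```text
clock: 38.38
eef_pos: [446.4, 248.6, 8.4]
eef_rot: [3.141, -0.0, 1.649]
wrist_force: [0.5, 0.3, -0.1]
finger_gap: 35.5
clock: 39.25
eef_pos: [447.0, 249.0, 151.4]
eef_rot: [3.137, -0.001, 1.649]
wrist_force: [0.7, 0.4, 0.2]
finger_gap: 52.1
t39.30 p [447.5 249.2 152.8] rot [ 3.135e+00 -2.000e-03  1.649e+00] j [ 0.44  0.26  1.7  -0.    1.18  0.36] F [ 1.5 -0.4  2.8] M [-0.02  0.02  0.02] gap 52.0
```

View pics/c13.png

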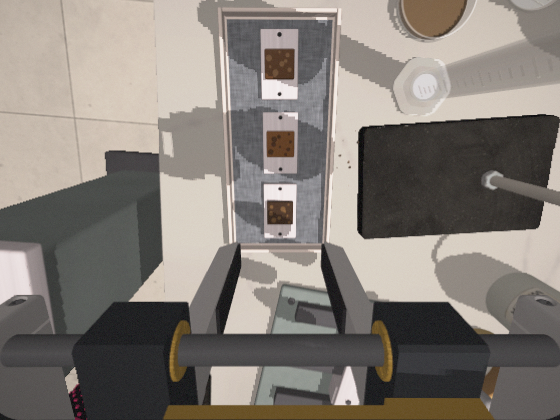

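All three carriers lie flat in the tray. Next, close the press: I'll go back above the open bar's knob and lower the bar by the knob.

Run:
```python
from h import *
p,B=bar(1.95,0.0,28);print(p)
go([p[0],p[1],220],3.015)
```

```text
[ 628.15446803 -117.66360874   88.30691535]
delta [-0.3796, 0.152, -0.067] rot [0.007, 0.003, -1.366] dist 0.414
```

```bash
python3 -m pendant '[{"claw":0.06,"delta_pos":[0,0,-0.05],"rotation":[0,0,-0.15]},{"claw":0.06,"delta_pos":[-0.04,0.02,-0.067],"rotation":[0,0,-0.3]},{"claw":0.06,"delta_pos":[-0.09,0.04,-0.067],"rotation":[0,0,-0.45]},{"claw":0.06,"delta_pos":[-0.14,0.06,-0.067],"rotation":[0,0,-0.6]},{"claw":0.06,"delta_pos":[-0.19,0.08,-0.067],"rotation":[0,0,-0.75]},{"claw":0.06,"delta_pos":[-0.24,0.1,-0.067],"rotation":[0,0,-0.9]},{"claw":0.06,"delta_pos":[-0.29,0.12,-0.067],"rotation":[0,0,-1.05]},{"claw":0.06,"delta_pos":[-0.34,0.14,-0.067],"rotation":[0,0,-1.2]},{"claw":0.06,"delta_pos":[-0.379,0.152,-0.067],"rotation":[0.007,0.003,-1.366]},{"claw":0.06,"delta_pos":[-0.379,0.152,-0.067],"rotation":[0.007,0.003,-1.366]}]' 30
python3 - <<'E'
from h import *
o=cam("wrist","d1.png");st();c=o[1:]
for th in (1.8,1.95):
    out=[]
    for y,h in ((-110,39.5),(-110,16.5),(-131,6)):
        r_=R.from_euler('y',th).apply([-75,0,h]); out.append(pw(75+r_[0],y,48+r_[2]))
    print(th,proj(out,*c).round(0).tolist())
p,B=bar(1.95,0.3,27);print(p);goB(p-60*B[:,2],B);goB(p,B)
E
```

```text
clock: 40.55
eef_pos: [628.3, -119.4, 218.2]
eef_rot: [-3.142, -0.002, 3.014]
wrist_force: [-0.2, 0.2, 0.9]
finger_gap: 60.2
t40.60 p [ 628.  -117.9  218.6] rot [ 3.141e+00 -2.000e-03  3.012e+00] j [-0.24  0.5   1.22  0.    1.43 -1.68] F [0.  0.2 0.8] M [ 0.02  0.02 -0.02] gap 59.7
1.8 [[283.0, 210.0], [283.0, 189.0], [261.0, 179.0]]
1.95 [[283.0, 216.0], [283.0, 198.0], [261.0, 189.0]]
[ 621.66291272 -116.83801852   89.52570289]
[-0.0115, 0.0002, 0.0717] [0.001, 0.298, -0.003]
[0.0061, 0.0002, 0.1291] [0.001, 0.298, -0.003]
```

View pics/d1.png

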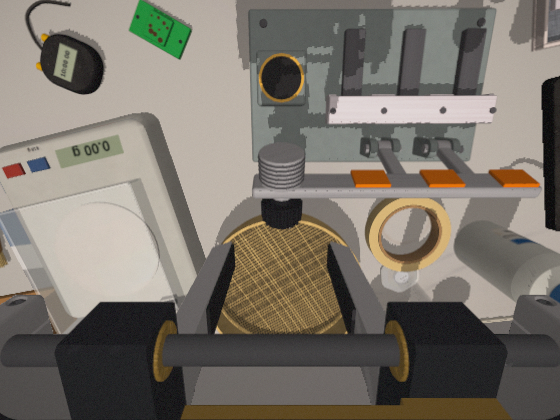

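```bash
python3 -m pendant '[{"claw":0.06,"delta_pos":[-0.0115,0.001,0.03],"rotation":[0,0.15,0]},{"claw":0.06,"delta_pos":[-0.0115,0.001,0.07],"rotation":[0,0.298,-0.003]},{"claw":0.06,"delta_pos":[-0.0115,0.001,0.0717],"rotation":[0,0.298,-0.003]},{"claw":0.06,"delta_pos":[-0.002,0.001,0.1],"rotation":[0,0.298,-0.003]},{"claw":0.06,"delta_pos":[0.006,0.001,0.129],"rotation":[0,0.298,-0.003]},{"claw":0.06,"delta_pos":[0.006,0.001,0.129],"rotation":[0,0.298,-0.003]}]' 30
python3 - <<'E'
from h import *
o=cam("wrist","d2.png");st()
p,B=bar(1.95,0.3,27);goB(p,B)
E
```

```text
clock: 41.35
eef_pos: [621.3, -115.2, 90.5]
eef_rot: [3.141, -0.299, 3.015]
wrist_force: [-0.2, 0.5, 0.2]
finger_gap: 59.9
t41.40 p [ 622.3 -115.6   91.9] rot [ 3.141 -0.297  3.015] j [-0.23  0.77  1.1  -0.03  1.56 -1.67] F [0.8 0.3 0. ] M [ 0.01 -0.11  0.01] gap 60.1
[-0.0003, -0.0013, 0.0024] [0.0, 0.003, 0.0]
```

View pics/d2.png

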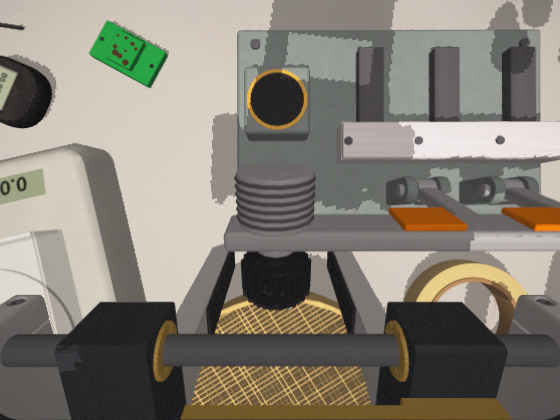

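```bash
python3 -m pendant '[{"claw":0.06,"delta_pos":[0,-0.0025,0.0024],"rotation":[0,0,0]},{"claw":0.03,"delta_pos":[0,-0.0025,0.0024],"rotation":[0,0,0]},{"claw":0.03,"delta_pos":[0,-0.0025,0.0024],"rotation":[0,0,0]},{"claw":0.03,"delta_pos":[0,-0.0025,0.0024],"rotation":[0,0,0]},{"claw":0.03,"delta_pos":[0,-0.0025,0.0024],"rotation":[0,0,0]}]' 60
python3 - <<'E'
from h import *
st()
p0,B0=bar(1.95,.3,28)
for th in np.arange(1.8,-.05,-.15):
    a=-0.4+0.7*th/1.95
    p,B=bar(th,a,28)
    print(round(th,2),np.round(B0.T@(p-p0)/1000,4).tolist(),R.from_matrix(B0.T@B).as_rotvec().round(3).tolist())
E
```

```text
clock: 42.02
eef_pos: [621.4, -118.1, 89.9]
eef_rot: [3.142, -0.296, 3.015]
wrist_force: [-0.0, -0.2, 3.8]
finger_gap: 37.7
t42.02 p [ 621.4 -118.1   89.9] rot [ 3.142 -0.296  3.015] j [-0.23  0.78  1.11 -0.03  1.56 -1.67] F [-0.  -0.2  3.8] M [-0.21 -0.03 -0.03] gap 37.7
1.8 [0.0102, 0.0, -0.0043] [-0.0, -0.054, 0.0]
1.65 [0.0209, -0.0, -0.0069] [-0.0, -0.108, -0.0]
1.5 [0.0319, -0.0, -0.0077] [-0.0, -0.162, 0.0]
1.35 [0.0428, -0.0, -0.0069] [-0.0, -0.215, -0.0]
1.2 [0.0535, -0.0, -0.0043] [-0.0, -0.269, 0.0]
1.05 [0.0636, -0.0, -0.0] [-0.0, -0.323, -0.0]
0.9 [0.0729, -0.0, 0.0058] [-0.0, -0.377, -0.0]
0.75 [0.0813, -0.0, 0.013] [-0.0, -0.431, -0.0]
0.6 [0.0884, -0.0, 0.0214] [-0.0, -0.485, 0.0]
0.45 [0.0941, -0.0, 0.031] [-0.0, -0.538, 0.0]
0.3 [0.0982, -0.0, 0.0413] [-0.0, -0.592, -0.0]
0.15 [0.1007, -0.0, 0.0522] [-0.0, -0.646, -0.0]
0.0 [0.1015, -0.0, 0.0635] [-0.0, -0.7, -0.0]
```

```bash
python3 -m pendant '[{"claw":0.03,"delta_pos":[0.0102,0,-0.0043],"rotation":[0,-0.054,0]},{"claw":0.03,"delta_pos":[0.0209,0,-0.0069],"rotation":[0,-0.108,0]},{"claw":0.03,"delta_pos":[0.0319,0,-0.0077],"rotation":[0,-0.162,0]},{"claw":0.03,"delta_pos":[0.0428,0,-0.0069],"rotation":[0,-0.215,0]},{"claw":0.03,"delta_pos":[0.0535,0,-0.0043],"rotation":[0,-0.269,0]},{"claw":0.03,"delta_pos":[0.0636,0,0],"rotation":[0,-0.323,0]},{"claw":0.03,"delta_pos":[0.0729,0,0.0058],"rotation":[0,-0.377,0]},{"claw":0.03,"delta_pos":[0.0729,0,0.0058],"rotation":[0,-0.377,0]}]' 60
python3 - <<'E'
from h import *
o=cam("wrist","d3.png");st();c=o[1:]
for th in (.5,.6,.7,.8,.9):
    out=[]
    for y,h in ((-110,39.5),(-110,16.5),(-131,6)):
        r_=R.from_euler('y',th).apply([-75,0,h]); out.append(pw(75+r_[0],y,48+r_[2]))
    print(th,proj(out,*c).round(0).tolist())
E
```

```text
clock: 43.02
eef_pos: [550.1, -109.1, 105.8]
eef_rot: [-3.142, 0.081, 3.015]
wrist_force: [-0.1, -1.8, -3.1]
finger_gap: 37.8
t43.08 p [ 550.5 -109.2  105.9] rot [-3.142  0.08   3.015] j [-0.27  0.38  1.66  0.01  1.02 -1.72] F [-1.1 -1.3  1.5] M [-0.27  0.1   0.01] gap 37.7
0.5 [[285.0, 233.0], [284.0, 204.0], [252.0, 191.0]]
0.6 [[285.0, 248.0], [284.0, 215.0], [251.0, 201.0]]
0.7 [[285.0, 263.0], [284.0, 227.0], [251.0, 211.0]]
0.8 [[285.0, 277.0], [284.0, 239.0], [250.0, 223.0]]
0.9 [[285.0, 291.0], [284.0, 252.0], [250.0, 235.0]]
```

View pics/d3.png

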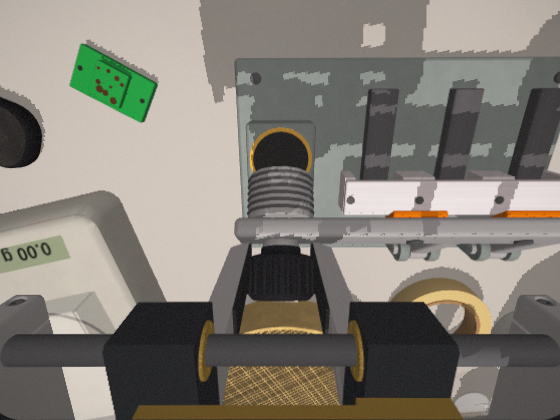

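Held, at about 0.93 rad. Lowering the rest.

Run:
```python
from h import *
p0,B0=bar(.92,-.08,28)
for th in list(np.arange(.78,-.05,-.13))+[-.03]:
    a=-0.4+0.32*th/.92
    p,B=bar(th,a,28)
    print(round(th,2),np.round(B0.T@(p-p0)/1000,4).tolist(),R.from_matrix(B0.T@B).as_rotvec().round(3).tolist())
```

```text
0.78 [0.0098, 0.0, 0.0031] [-0.0, -0.049, -0.0]
0.65 [0.0185, 0.0, 0.0073] [-0.0, -0.094, -0.0]
0.52 [0.0265, -0.0, 0.0126] [-0.0, -0.139, 0.0]
0.39 [0.0337, -0.0, 0.019] [-0.0, -0.184, -0.0]
0.26 [0.0401, -0.0, 0.0263] [-0.0, -0.23, -0.0]
0.13 [0.0454, -0.0, 0.0345] [-0.0, -0.275, -0.0]
0.0 [0.0496, -0.0, 0.0434] [-0.0, -0.32, -0.0]
-0.03 [0.0504, -0.0, 0.0455] [-0.0, -0.33, -0.0]
```

```bash
python3 -m pendant '[{"claw":0.03,"delta_pos":[0.0098,0,0.0031],"rotation":[0,-0.049,0]},{"claw":0.03,"delta_pos":[0.0185,0,0.0073],"rotation":[0,-0.094,0]},{"claw":0.03,"delta_pos":[0.0265,0,0.0126],"rotation":[0,-0.139,0]},{"claw":0.03,"delta_pos":[0.0337,0,0.019],"rotation":[0,-0.184,0]},{"claw":0.03,"delta_pos":[0.0401,0,0.0263],"rotation":[0,-0.23,0]},{"claw":0.03,"delta_pos":[0.0454,0,0.0345],"rotation":[0,-0.275,0]},{"claw":0.03,"delta_pos":[0.049,0,0.042],"rotation":[0,-0.315,0]},{"claw":0.03,"delta_pos":[0.049,0,0.042],"rotation":[0,-0.315,0]}]' 60
python3 - <<'E'
from h import *
o=cam("wrist","d4.png");st();c=o[1:]
for th in (0,.1,.2,.3):
    out=[]
    for y,h in ((-110,39.5),(-110,16.5),(-131,6)):
        r_=R.from_euler('y',th).apply([-75,0,h]); out.append(pw(75+r_[0],y,48+r_[2]))
    print(th,proj(out,*c).round(0).tolist())
E
```

```text
clock: 44.08
eef_pos: [506.6, -103.7, 60.4]
eef_rot: [-3.142, 0.396, 3.015]
wrist_force: [4.2, -1.1, -1.3]
finger_gap: 38.0
t44.12 p [ 506.6 -103.7   60.5] rot [-3.142  0.396  3.015] j [-0.31  0.24  2.05  0.15  0.47 -1.88] F [ 3.5 -1.6 -1.6] M [-0.3 -0.6 -0. ] gap 38.0
0 [[285.0, 284.0], [284.0, 254.0], [252.0, 242.0]]
0.1 [[285.0, 300.0], [284.0, 265.0], [251.0, 251.0]]
0.2 [[285.0, 316.0], [285.0, 277.0], [250.0, 262.0]]
0.3 [[285.0, 332.0], [285.0, 290.0], [250.0, 273.0]]
```

View pics/d4.png

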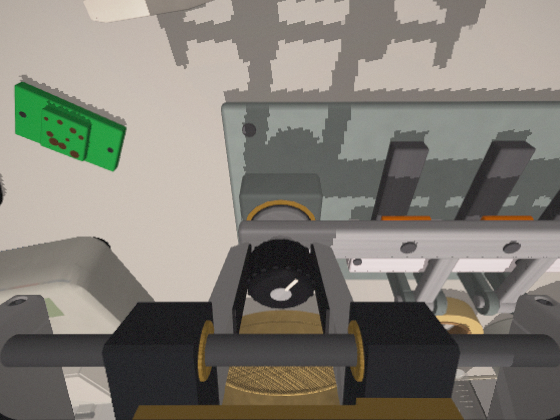

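Bar is essentially down. I'll release, straighten the tool and regrip for tightening.

```bash
python3 -m pendant '[{"claw":0.06,"delta_pos":[0,0,0],"rotation":[0,0,0]},{"claw":0.06,"delta_pos":[0,0,0],"rotation":[0,0,0]},{"claw":0.06,"delta_pos":[0,0,-0.02],"rotation":[0,0,0]},{"claw":0.06,"delta_pos":[0,0,-0.04],"rotation":[0,0.1,0]},{"claw":0.06,"delta_pos":[0,0,-0.05],"rotation":[0,0.25,0]},{"claw":0.06,"delta_pos":[0,0,-0.05],"rotation":[0,0.396,0]},{"claw":0.06,"delta_pos":[0,0,-0.05],"rotation":[0,0.396,0]}]' 30
python3 - <<'E'
from h import *
o=cam("wrist","d5.png");st();c=o[1:]
out=[]
for y,h in ((-110,39.5),(-110,16.5),(-131,6)):
    r_=R.from_euler('y',0).apply([-75,0,h]); out.append(pw(75+r_[0],y,48+r_[2]))
print(proj(out,*c).round(0).tolist())
go([501.4,-103,60.5],3.04)
E
```

```text
clock: 45.0
eef_pos: [488.4, -101.3, 106.4]
eef_rot: [3.141, -0.001, 3.015]
wrist_force: [0.7, 0.2, -0.5]
finger_gap: 59.9
t45.05 p [ 487.7 -101.1  106. ] rot [3.141 0.    3.015] j [-0.28  0.3   1.78  0.    1.07 -1.72] F [0.9 0.4 0.3] M [ 0.04 -0.04  0.  ] gap 60.0
[[284.0, 259.0], [283.0, 246.0], [258.0, 241.0]]
delta [-0.0138, -0.0002, 0.0455] rot [0.0, 0.0, -0.025] dist 0.048
```

View pics/d5.png

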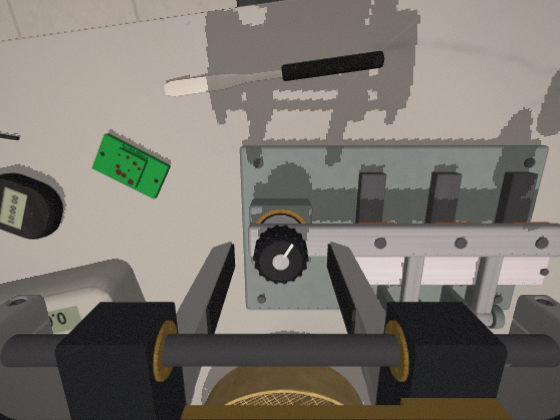

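```bash
python3 -m pendant '[{"claw":0.06,"delta_pos":[-0.0138,0,0.02],"rotation":[0,0,-0.025]},{"claw":0.06,"delta_pos":[-0.0138,0,0.0455],"rotation":[0,0,-0.025]},{"claw":0.06,"delta_pos":[-0.0138,0,0.0455],"rotation":[0,0,-0.025]},{"claw":0.06,"delta_pos":[-0.0138,0,0.0455],"rotation":[0,0,-0.025]},{"claw":0.03,"delta_pos":[-0.0138,0,0.0455],"rotation":[0,0,-0.025]},{"claw":0.03,"delta_pos":[-0.0138,0,0.0455],"rotation":[0,0,-0.025]},{"claw":0.03,"delta_pos":[-0.0138,0,0.0455],"rotation":[0,0,-0.025]},{"claw":0.03,"delta_pos":[-0.0138,0,0.0455],"rotation":[0,0,-0.025]}]' 30
python3 -m pendant '[{"claw":0.03,"delta_pos":[0,0,0],"rotation":[0,0,0.15]},{"claw":0.03,"delta_pos":[0,0,0],"rotation":[0,0,0.3]},{"claw":0.03,"delta_pos":[0,0,0],"rotation":[0,0,0.45]},{"claw":0.03,"delta_pos":[0,0,0],"rotation":[0,0,0.6]},{"claw":0.03,"delta_pos":[0,0,0],"rotation":[0,0,0.75]},{"claw":0.03,"delta_pos":[0,0,0],"rotation":[0,0,0.9]},{"claw":0.03,"delta_pos":[0,0,0],"rotation":[0,0,1.05]},{"claw":0.03,"delta_pos":[0,0,0],"rotation":[0,0,1.2]},{"claw":0.03,"delta_pos":[0,0,0],"rotation":[0,0,1.3]},{"claw":0.03,"delta_pos":[0,0,0],"rotation":[0,0,1.3]}]' 30
python3 - <<'E'
from h import *
st(); im=cam("wrist","d6.png")[0]; zoom(im,200,220,360,340,5,"k20.png")
E
```

```text
clock: 46.05
eef_pos: [501.6, -103.1, 61.0]
eef_rot: [-3.142, 0.001, 3.04]
wrist_force: [-2.3, -1.8, 5.6]
finger_gap: 38.4
clock: 47.3
eef_pos: [501.7, -103.0, 61.0]
eef_rot: [3.14, 0.0, 1.741]
wrist_force: [0.9, 0.2, 2.4]
finger_gap: 38.3
t47.30 p [ 501.7 -103.    61. ] rot [3.14  0.    1.741] j [-0.27  0.39  1.77  0.    0.98 -0.44] F [0.9 0.2 2.4] M [-0.05 -0.03 -0.15] gap 38.3
```

View pics/k20.png

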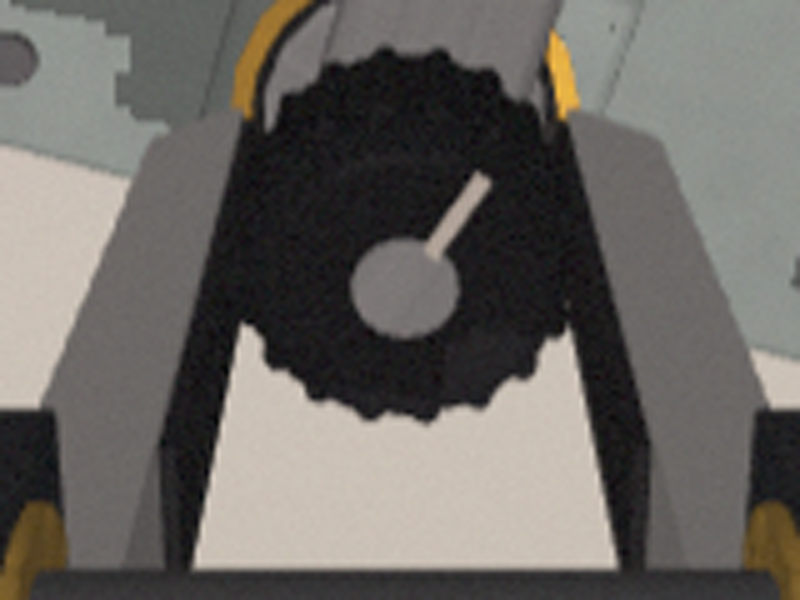

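```bash
python3 -m pendant '[{"claw":0.03,"delta_pos":[0,0,0],"rotation":[0,0,0.15]},{"claw":0.03,"delta_pos":[0,0,0],"rotation":[0,0,0.3]},{"claw":0.03,"delta_pos":[0,0,0],"rotation":[0,0,0.45]},{"claw":0.03,"delta_pos":[0,0,0],"rotation":[0,0,0.6]},{"claw":0.03,"delta_pos":[0,0,0],"rotation":[0,0,0.75]},{"claw":0.03,"delta_pos":[0,0,0],"rotation":[0,0,0.9]},{"claw":0.03,"delta_pos":[0,0,0],"rotation":[0,0,1.05]},{"claw":0.03,"delta_pos":[0,0,0],"rotation":[0,0,1.15]},{"claw":0.03,"delta_pos":[0,0,0],"rotation":[0,0,1.2]},{"claw":0.03,"delta_pos":[0,0,0],"rotation":[0,0,1.2]}]' 25
python3 -m pendant '[{"claw":0.03,"delta_pos":[0,0,0],"rotation":[0,0,0.05]},{"claw":0.03,"delta_pos":[0,0,0],"rotation":[0,0,0.1]},{"claw":0.03,"delta_pos":[0,0,0],"rotation":[0,0,0.1]}]' 25
python3 - <<'E'
from h import *
st(); im=cam("wrist","d7.png")[0]; zoom(im,200,220,360,340,5,"k21.png")
E
```

```text
clock: 48.6
eef_pos: [501.9, -103.1, 61.0]
eef_rot: [3.141, -0.001, 0.545]
wrist_force: [1.4, -0.6, 0.7]
finger_gap: 38.5
clock: 48.98
eef_pos: [501.9, -103.1, 61.0]
eef_rot: [3.141, -0.002, 0.447]
wrist_force: [0.5, -1.5, -0.4]
finger_gap: 38.1
t48.98 p [ 501.9 -103.1   61. ] rot [ 3.141e+00 -2.000e-03  4.470e-01] j [-0.27  0.39  1.77  0.    0.98  0.85] F [ 0.5 -1.5 -0.4] M [-0.23  0.02 -0.11] gap 38.1
```

View pics/k21.png

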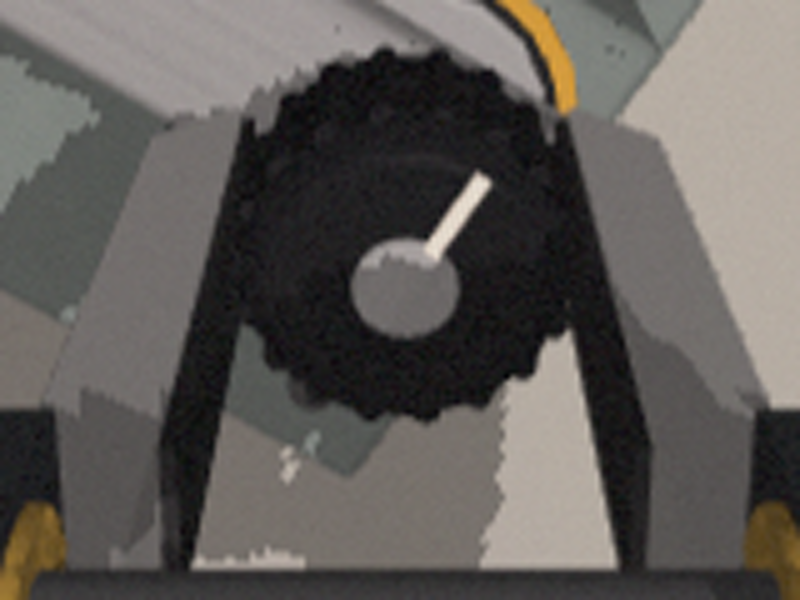

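```bash
python3 -m pendant '[{"claw":0.03,"delta_pos":[0,0,0],"rotation":[0,0,0.05]},{"claw":0.03,"delta_pos":[0,0,0],"rotation":[0,0,0.1]},{"claw":0.03,"delta_pos":[0,0,0],"rotation":[0,0,0.15]},{"claw":0.03,"delta_pos":[0,0,0],"rotation":[0,0,0.15]}]' 25
python3 - <<'E'
from h import *
st(); im=cam("wrist","d8.png")[0]; zoom(im,200,220,360,340,5,"k22.png")
E
```

```text
clock: 49.52
eef_pos: [502.0, -103.0, 61.0]
eef_rot: [3.141, -0.002, 0.3]
wrist_force: [2.9, 0.3, 0.9]
finger_gap: 38.7
t49.52 p [ 502. -103.   61.] rot [ 3.141e+00 -2.000e-03  3.000e-01] j [-0.27  0.39  1.77  0.    0.98  1.  ] F [2.9 0.3 0.9] M [ 0.13 -0.18  0.51] gap 38.7
```

View pics/k22.png

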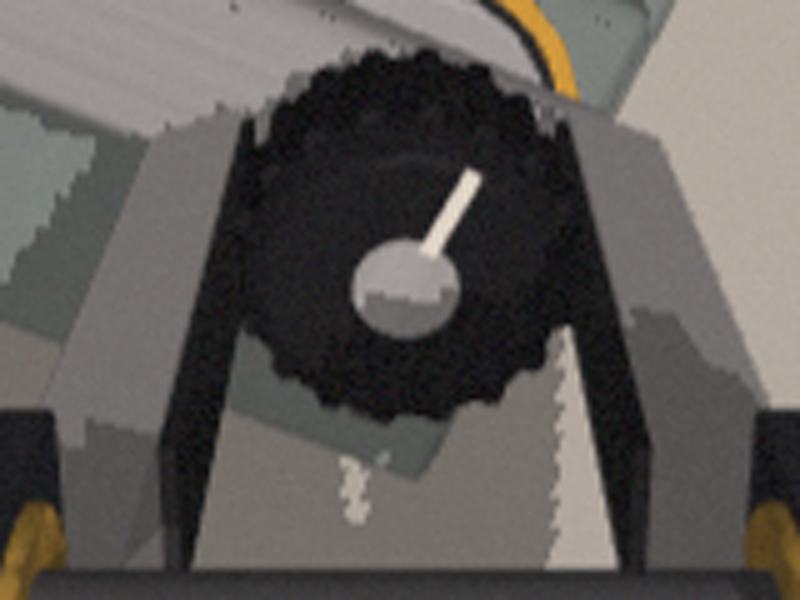

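The moment rose to 0.51 N m and the knob has begun to slip in the fingers, so it is tight. I'll release and back off for final checks.

```bash
python3 -m pendant '[{"claw":0.06,"delta_pos":[0,0,0],"rotation":[0,0,0]},{"claw":0.06,"delta_pos":[0,0,0],"rotation":[0,0,0]},{"claw":0.06,"delta_pos":[0,0,-0.04],"rotation":[0,0,0]},{"claw":0.06,"delta_pos":[0,0,-0.09],"rotation":[0,0,-0.18]},{"claw":0.06,"delta_pos":[0,0,-0.14],"rotation":[0,0,-0.36]},{"claw":0.06,"delta_pos":[0,0,-0.19],"rotation":[0,0,-0.54]},{"claw":0.06,"delta_pos":[-0.05,0,-0.2],"rotation":[0,0,-0.72]},{"claw":0.06,"delta_pos":[-0.1,0,-0.2],"rotation":[0,0,-0.9]},{"claw":0.06,"delta_pos":[-0.12,0,-0.2],"rotation":[0,0,-1.08]},{"claw":0.06,"delta_pos":[-0.12,0,-0.2],"rotation":[0,0,-1.26]}]' 25
python3 - <<'E'
from h import *
st(); im=cam("wrist","d9.png")[0]; t=cam("top","t20.png")[0]; zoom(t,80,140,480,290,2,"t20z.png"); s=cam("scene","s20.png")
E
```

```text
clock: 50.82
eef_pos: [385.9, -138.8, 261.2]
eef_rot: [3.139, 0.0, 1.565]
wrist_force: [-0.7, -0.2, -0.3]
finger_gap: 59.7
t50.83 p [ 385.9 -138.8  261.2] rot [3.139 0.    1.565] j [-0.44 -0.06  1.8   0.    1.41 -0.43] F [-0.7 -0.2 -0.3] M [-0.02  0.11  0.04] gap 59.7
```

View pics/d9.png

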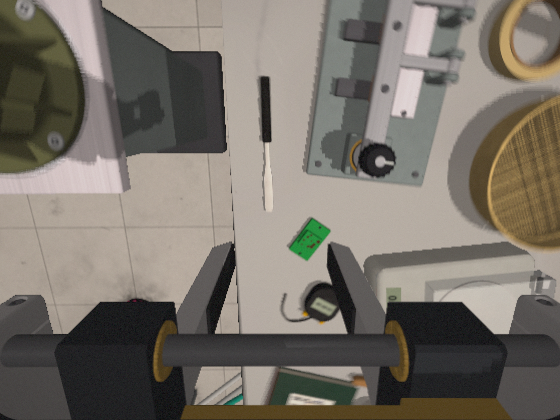

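View pics/t20z.png

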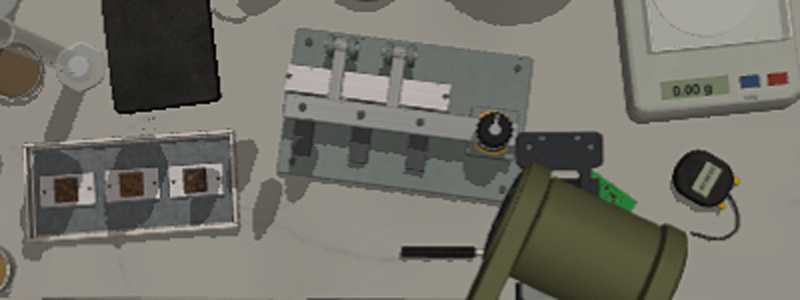

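View pics/s20.png

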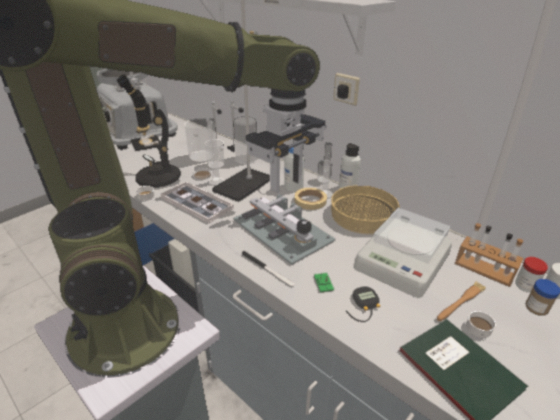

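Run:
```python
from h import *
a=cv2.imread("pics/top0.png")[185:225,305:350];b=cv2.imread("pics/t20.png")[185:225,305:350]
cv2.imwrite("pics/cmp.png",cv2.resize(np.hstack([a,b]),None,fx=8,fy=8,interpolation=cv2.INTER_CUBIC))
```

```text
(no output)
```

View pics/cmp.png

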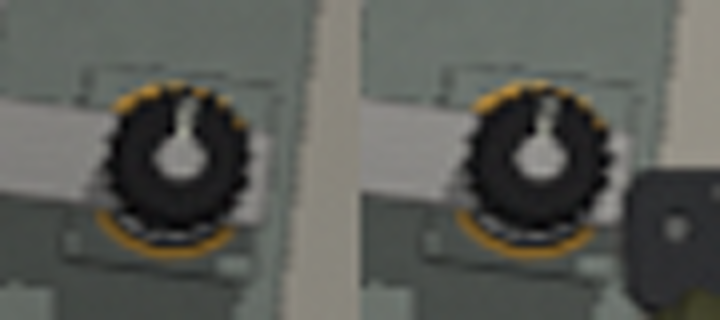

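The knob pointer and bar look the same as at the start, the carriers are in the tray and the robot is clear. Handing in.

```bash
python3 -c "
from cell import manip
print(manip.sign_off())"
```

```text
the job is handed in; nothing more can be done
None
```

The press is emptied and shut again, and all three carriers are in the white tray. I handed the job in at about 51 s; no verdict was reported.

**What I did**
- **Knob:** I tried it gently both ways. Clockwise slipped against the stop, so anticlockwise loosens it. I unscrewed it about 2.55 rad.
- **Bar:** The first swing slipped off the knob and the bar fell shut. On the second, the fingers crept along the knob, so I lowered the bar and let it close. On the third I tilted the tool with the bar, and it went past balance onto its stop.
- **Carriers:** I slid each one about 32 mm forward and laid it in its own slot of the tray.
- **Closing:** I lowered the bar by the knob and turned the knob clockwise until the moment rose to 0.51 N m.

**Last checks (by eye in the camera pictures)**
- The carriers lie flat in the tray, soil side up and not touching.
- The bar is down, and the knob's pointer matches its starting picture.
- The tray, stopwatch and green look-alike show no visible shift. The arm hid part of the spatula in the last top view, but the wrist and scene views show it in place.
- The arm is clear, with wrist force about 0.

No check failed at the end. The overlays showed up to about 3 mm between predicted and actual carrier positions, which I corrected before each grasp.

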